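# Right the fallen bottles on the fossil lab's shaker and put it in gear

## Task

The consolidant bottles on the fossil workshop's shaker have fallen over. First throw the drive lever out of neutral into the notch with the yellow tags (locked); with it locked, stand every fallen bottle upright on the shaker's platform; then turn the speed dial until its pointer is at the red clip, and only then throw the lever into the notch with the green tags (run). At the end all bottles and the small jar stand upright on the platform.

Things in the scene. Friction and masses are not known exactly. Their poses are not given: they have to be found in the camera images.
- shaker: the fixed shaker: aluminium platform 310 x 330 mm (x by y) with a dark mat on a grey base. Origin: centre of its underside, on the table, z up; the flat top is 60 mm above it, with an edge rim 10 mm high (inside it 298 x 318 mm). The bottles and a jar are in two rows along its x, on the +y and the -y half, about 100 mm apart in a row
- bottle1: brown square bottle, 0.13 to 0.21 kg: body 46 x 46 mm, 62 mm tall, white label, round white cap 30 mm across, 90 mm tall in all, weight centred 25 mm up. Origin: centre of its underside, z towards the cap. Starts lying on a flat side (origin 23 mm over the platform) across the platform, cap to its nearer y edge; does not roll. 3 to 5 exist; None if absent
- bottle2: brown square bottle, 0.13 to 0.21 kg: body 46 x 46 mm, 62 mm tall, white label, round white cap 30 mm across, 90 mm tall in all, weight centred 25 mm up. Origin: centre of its underside, z towards the cap. Starts lying on a flat side (origin 23 mm over the platform) across the platform, cap to its nearer y edge; does not roll. 3 to 5 exist; None if absent
- bottle3: brown square bottle, 0.13 to 0.21 kg: body 46 x 46 mm, 62 mm tall, white label, round white cap 30 mm across, 90 mm tall in all, weight centred 25 mm up. Origin: centre of its underside, z towards the cap. Starts lying on a flat side (origin 23 mm over the platform) across the platform, cap to its nearer y edge; does not roll. 3 to 5 exist; None if absent
- bottle4: brown square bottle, 0.13 to 0.21 kg: body 46 x 46 mm, 62 mm tall, white label, round white cap 30 mm across, 90 mm tall in all, weight centred 25 mm up. Origin: centre of its underside, z towards the cap. Starts lying on a flat side (origin 23 mm over the platform) across the platform, cap to its nearer y edge; does not roll. 3 to 5 exist; None if absent
- bottle5: brown square bottle, 0.13 to 0.21 kg: body 46 x 46 mm, 62 mm tall, white label, round white cap 30 mm across, 90 mm tall in all, weight centred 25 mm up. Origin: centre of its underside, z towards the cap. Starts lying on a flat side (origin 23 mm over the platform) across the platform, cap to its nearer y edge; does not roll. 3 to 5 exist; None if absent
- jar: small jar, standing on the shaker among the bottles: 48 mm across, 50 mm tall, steel lid, mass about 0.22 kg; origin at the centre of its underside, z up. It must stay standing
- console: the fixed drive console, a white box 240 x 260 mm (x by y) with a grey top 80 mm above its origin, which is the centre of its underside. Its x is the direction in which the lever swings, z up. The lever is at y = +65 mm, the dial at y = -60 mm in its frame
- drive_lever (a joint): angle of the drive lever (rad): 0 upright (neutral, where it starts), positive leaning towards the console's +x. It has spring detents at -0.5, 0 and +0.5 rad: left between, it snaps into the nearest one; between two notches it resists with up to about 6 N at the ball; stops soon past the end notches (0.62)
- lever_ball (a point): centre of the black ball (30 mm across) on the end of the lever, 110 mm from the pivot. The round steel shaft under it is 11 mm thick; from above a gripper can take the ball across the swing
- lever_pivot (a point): the lever's pivot, at the height of the console's top; the lever swings about the console's y axis here. Beside the shaft stand two notched steel plates up to 73 mm above the pivot and the tags, 56 mm above it, all within 28 mm of the lever's plane
- lever_pointer (a point): the orange bar across the lever's shaft, 70 mm from the pivot
- yellow_notch (a point): the notch with the yellow tags (coloured blocks 18 x 13 x 56 mm on both sides of the notched plates); the point where lever_pointer is when the lever rests in that notch. It is one of the two end notches, which one varies
- green_notch (a point): the same for the notch with the green tags: the other end notch
- speed_dial (a joint): angle of the speed dial (rad), counter-clockwise seen from above; turns freely both ways (more than a full turn), with 0.04 N m of friction, and stays where left. 0: its pointer points along the console's +x
- dial_grip (a point): on the dial's axis, 34 mm above the console's top: the height to grip. The dial is a black disc 60 mm across, its top 12 mm above the console, with an upright grip bar 54 mm long, 14 mm thick, that reaches to 40 mm above the console; the bar runs along the pointer's direction
- dial_pointer (a point): the pointer: end of the white line on the dial, 34 mm from the axis, 12 mm above the console's top
- clip_mark (a point): the point 34 mm from the dial's axis in the direction of the red clip (16 x 7 x 9 mm, clipped on the white scale round the dial, its place varies): dial_pointer should come here
Not all that is in view belongs to the job. What is shaped like the bottle2 but purple is not meant.

How it is judged:
By the outcome, as a careful person would: the job done as asked, in the order asked, and still so for the second after the job is handed in, with the robot touching nothing.
Of bottle1, bottle2, bottle3, bottle4, bottle5 only 3 to 5 are there at a start; the rules pass over those that are not, and their reading is None.
At some moment in a run one of bottle1, bottle2, bottle3, bottle4, bottle5 may be knocked a few centimetres aside while the robot is not near it.
Once in a run the grip may slacken for a moment while it holds something.
It also fails if it takes over 210 s, if anything falls off the work surface, if the arm or the gripper's body presses on something with over 40 N, if the wrist force passes 120 N, or if a joint passes its speed limit or range.

## Robot

A 7-joint arm with a two-finger parallel gripper is mounted at the origin on the work surface. World frame = base frame: x ahead of the robot, y to its left, z up, the work surface at z = 0. Lengths are in mm, angles in rad, forces in N, time in s.
With the tool pointing down it reaches from about 400 to 875 mm from the base axis. Payload 4.4 kg.
Tool frame: the origin (TCP) lies on the centre line of the jaws, within the pads' length; the fingertips stand 14 mm ahead of it and the grasp point (between the pads) lies 5 mm behind it (tips_ahead is the distance from the TCP to the fingertips, in mm); z points along the fingers, y is the line along which they close (so a half turn about z gives the same grasp; the last joint's range is limited). The gripper opens to 85 mm and grips with 20 to 120 N. Pads are 22 mm wide; open, the fingers measure 114 mm over their backs; the gripper's body (76 mm by 85 mm) begins 54 mm behind the grasp point. The pads swing forward as they close: fully open they stand 13 mm farther back than shut.
Start: joints at [1.159, 0.628, 0.038, 1.517, -0.027, 0.996, -0.02], TCP at [220.345, -611.528, 245.313] pointing down, gripper open.
Joint ranges: [-3.06, 3.06], [-0.37, 2.12], [-1.25, 1.32], [0.18, 2.47], [-1.1, 4.24], [0.23, 1.98], [-2.94, 2.94]. Speed limits (rad/s): [2.57, 2.57, 3.14, 3.14, 3.14, 3.14, 3.14].

## Interface

Orientations are given as [roll, pitch, yaw] about the fixed x, y, z axes, in that order (R = Rz(yaw) Ry(pitch) Rx(roll)).
In Python, from cell import * gives the robot as it stands.
- The arm moves only by the tool move_arm, never from a script. Its argument "rows" is text: rows parted by semicolons, each of 7 numbers parted by spaces: the shift along the tool's x, y, z scaled (see below), then the turn, a rotation vector about the tool's x, y, z scaled (see below), then the closure, from -1 (fully open) to 1 (shut). A call has 1 to 12 rows; each row is the pose to reach, as a shift and turn from the pose commanded when the call began, along the tool's axes at that moment; what a row does not reach only later rows make up. The controller multiplies each number of a shift by 0.3 m and each number of a turn by pi/2 rad. A row lasts 1/12 s, in which the tool goes at most 41.7 mm and 7.16 degrees, less where a joint would pass 70% of its speed; a pose out of reach is approached as far as the arm can. A call with a number of a shift or a turn outside -1 to 1 is refused whole. A call with a gripper value outside its range is refused whole. The fingers move at their own pace and stop on an object; the grip force is fixed at half the most. Time passes only in rows, so rows that repeat a pose let the fingers close. It gives the time, the measured TCP pose, the force, the opening and the grip force at its end, in the units of the state.
- read_state(): the state, without advancing time (a new reading comes with each control period).
- get_image(name): name is "side" or "top" or "wrist"; returns a dict with "img" (384x512x3 uint8, red, green, blue), "vfov" (degrees; the focal length in pixels is half the picture's height over the tangent of half this angle, whatever the lens; pixels are square), "cx", "cy" (the principal point, pixels), "extrinsics" (4x4, takes a point from camera to world coordinates); the wrist camera has in their place "T_tool_cam" (4x4, takes a point from camera to tool coordinates, whose origin is the TCP and whose axes are the flange's). Camera axes: x right, y up, looking along -z (the intrinsics and any distortion apply to the point x, -y, -z); pixel columns grow to the right and rows downward; lengths in mm; the calibration is good to about 2 mm. The wrist camera is an equidistant fisheye: a pixel r from the principal point sees the ray r / f radians off the axis. A picture is of the moment at which its call begins: read the wrist's pose just before it. There is no depth.
- finish_job(): hands the job in; it is judged then, once.
The state is a dict: "clock": time; "qpos": joint angles; "qd": joint speeds; "tau": joint torques, N m; "eef_pos": TCP position; "tool_rot": TCP orientation; "force": force on the tool from outside, world axes, zero at the start; "torque": the same for the moment, N m; "width": finger opening in mm; "gripper_force": force on a finger pad.
Only numpy, scipy, OpenCV 4.12 (cv2) and the standard library are available. Lean on these libraries where they do the work, as an engineer would, in place of code of your own. Each camera call takes 0.05 s, during which the arm holds its last target. There are 200 camera calls.

## Working session

There is one attempt and no reset: what is moved stays moved. The work goes in short steps, Python scripts to look and compute and a tool call to move; the robot and the scene stay as the last step left them, time stands still between calls to the robot, and variables do not carry over. Pictures are saved under pics/ and viewed, at most 14 in all, crops included, and the job is handed in when it is done.

Besides the shell and the picture viewer there is one more tool, called as name(argument=value, ...) on one line, values as JSON. move_arm: Moves the arm, as the interface text tells. Its arguments: {"type":"object","properties":{"rows":{"type":"string"}},"required":["rows"]}

```bash
ls; mkdir -p pics
python3 - <<'E'
from cell import *
import cv2,numpy as np
s=read_state(); print({k:np.round(v,3).tolist() for k,v in s.items()})
for n in ("side","top"):
    d=get_image(n); print(n,d["vfov"],d["cx"],d["cy"],np.round(d["extrinsics"],3).tolist(),[k for k in d])
    cv2.imwrite(f"pics/{n}0.png",cv2.resize(d["img"][:,:,::-1],(800,600),interpolation=cv2.INTER_CUBIC))
E
```

```text
pics
{'clock': 0.0, 'qpos': [1.159, 0.629, 0.038, 1.518, -0.027, 0.996, -0.02], 'qd': [-0.001, -0.0, -0.0, 0.0, 0.002, -0.001, 0.002], 'tau': [-0.0, -56.342, 1.227, -19.345, 0.011, 0.01, -0.0], 'eef_pos': [220.168, -610.945, 244.398], 'tool_rot': [-3.14, -0.0, 0.346], 'force': [0.446, -0.754, 0.424], 'torque': [-0.017, -0.036, 0.023], 'gripper_force': 0.0, 'width': 85.532}
side 53.61652641244434 251.80556805061954 190.96404414048 [[-0.93, 0.165, -0.327, 119.509], [-0.366, -0.48, 0.797, 731.632], [-0.026, 0.861, 0.507, 670.447], [0.0, 0.0, 0.0, 1.0]] ['img', 'vfov', 'cx', 'cy', 'extrinsics']
top 43.73697857579927 249.97147926241948 190.67305820647758 [[-0.019, 0.987, -0.16, 199.374], [-1.0, -0.021, -0.011, -86.501], [-0.014, 0.16, 0.987, 1663.655], [0.0, 0.0, 0.0, 1.0]] ['img', 'vfov', 'cx', 'cy', 'extrinsics']
```

View pics/side0.png

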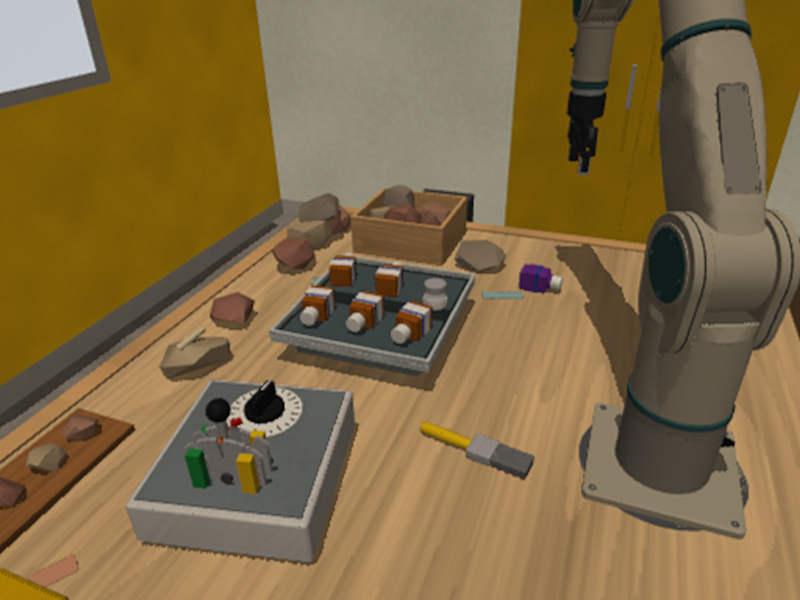

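View pics/top0.png

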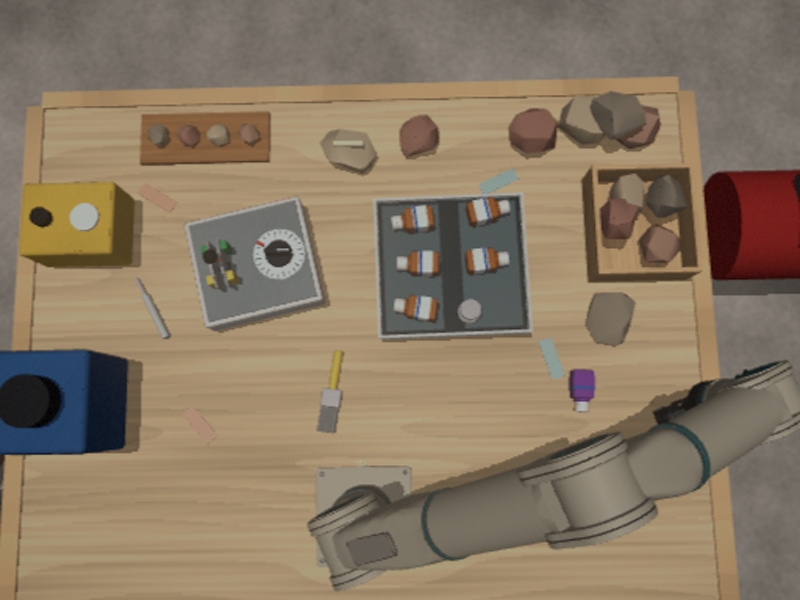

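The pictures show five fallen bottles: three on the +y row at about (415,218), (418,262) and (416,307), and two on the -y row at (490,210) and (488,260). The jar is at (470,310). The console is on the left, with the lever at (213,258) and the dial at (279,253). The green tags are on the far (+x) side and the yellow tags on the near side. The purple bottle at (582,387) is a decoy.

```bash
cat > h.py <<'E'
from cell import *
import cv2,numpy as np
from scipy.spatial.transform import Rotation as R
def cam(n):
    d=get_image(n); d["f"]=192/np.tan(np.radians(d["vfov"])/2); return d
def back(d,uv,z):
    uv=np.atleast_2d(uv).astype(float); E=d["extrinsics"]
    r=np.c_[(uv[:,0]-d["cx"])/d["f"],-(uv[:,1]-d["cy"])/d["f"],-np.ones(len(uv))]@E[:3,:3].T
    o=E[:3,3]; return o+r*((z-o[2])/r[:,2])[:,None]
def proj(d,P):
    E=d["extrinsics"]; p=(np.atleast_2d(P)-E[:3,3])@E[:3,:3]
    return np.c_[d["cx"]+d["f"]*p[:,0]/-p[:,2],d["cy"]-d["f"]*p[:,1]/-p[:,2]]
def crop(d,name,u0,v0,u1,v1,k):
    cv2.imwrite(f"pics/{name}.png",cv2.resize(d["img"][v0:v1,u0:u1,::-1],None,fx=k,fy=k,interpolation=cv2.INTER_CUBIC))
def pose():
    s=read_state(); return np.array(s["eef_pos"]),R.from_euler("xyz",s["tool_rot"])
def down(yaw,tilt=0,axis=None):
    "tool down, tool y at world angle yaw+90deg (half turn free); tilt: turn about world tool-y axis"
    return R.from_euler("xyz",[np.pi,0,yaw])
def rel(*targets):
    "rows to reach each (pos,Rotation) from now"
    p,q=pose()
    for P,Q in targets:
        s=q.inv().apply(np.array(P)-p)/300; t=(q.inv()*Q).as_rotvec()/(np.pi/2)
        print(" ".join(f"{x:.3f}" for x in [*s,*t]))
E
python3 - <<'E'
from h import *
d=cam("top"); hsv=cv2.cvtColor(d["img"],cv2.COLOR_RGB2HSV)
crop(d,"crop1",112,112,347,225,3.4)
# brown blobs in the shaker region
m=((hsv[...,0]<14)&(hsv[...,1]>140)&(hsv[...,2]>70)).astype(np.uint8)
n,l,st,c=cv2.connectedComponentsWithStats(m)
for i in range(1,n):
    if st[i,4]>8 and 235<c[i,0]<345 and 115<c[i,1]<225: print("brown",st[i].tolist(),c[i].round(1),back(d,c[i],60+46).round(0)[0])
print(back(d,np.array([[375,200],[523,194],[530,335],[379,339]])/1.5625,70).round(0).tolist())
print(back(d,np.array([[187,222],[299,199],[323,300],[209,327]])/1.5625,80).round(0).tolist())
E
```

```text
brown [312, 127, 8, 13, 63] [315.9 132.8] [ 645. -294.  106.]
brown [299, 129, 6, 14, 51] [301.4 135.9] [ 635. -245.  106.]
brown [273, 132, 4, 13, 31] [275.  137.5] [ 632. -156.  106.]
brown [257, 134, 7, 12, 64] [260.5 139.9] [ 624. -107.  106.]
brown [312, 159, 7, 13, 64] [315.2 165.1] [ 534. -287.  106.]
brown [261, 161, 6, 13, 67] [263.7 167.5] [ 529. -116.  106.]
brown [298, 161, 5, 13, 45] [300.2 166.8] [ 529. -237.  106.]
brown [278, 162, 3, 12, 27] [278.7 167.3] [ 529. -166.  106.]
brown [259, 190, 7, 12, 66] [262.1 195.7] [ 435. -108.  106.]
brown [275, 192, 5, 13, 34] [276.9 197.9] [ 427. -157.  106.]
[[678.0, -38.0, 70.0], [684.0, -365.0, 70.0], [372.0, -365.0, 70.0], [370.0, -42.0, 70.0]]
[[635.0, 374.0, 80.0], [681.0, 129.0, 80.0], [455.0, 77.0, 80.0], [402.0, 321.0, 80.0]]
```

View pics/crop1.png

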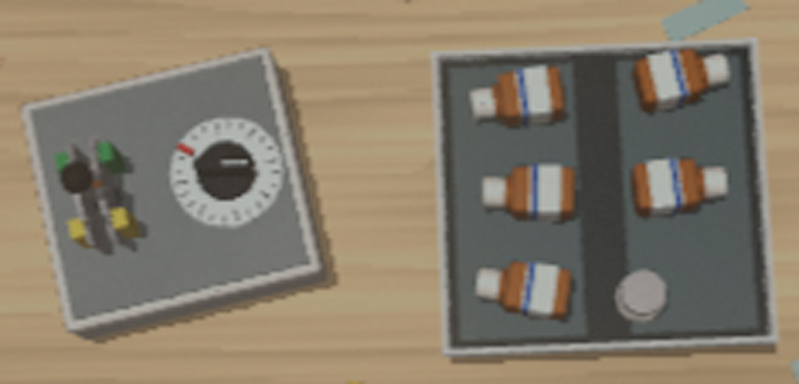

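The crop shows the pointer (white line, crop px (248,162)) pointing roughly to -y. The red clip is at (185,150) and the ball at (77,178), with the green tags at the top and the yellow tags at the bottom. Next I'll move above the console for a wrist view.

Run:
```python
from h import *
rel(([480,-350,420],down(1.2)))
p,q=np.array([480,-350,420]),down(1.2)
P,Q=np.array([545,225,420]),down(2.1)
print(q.inv().apply(P-p)/300,(q.inv()*Q).as_rotvec()/(np.pi/2))
```

```text
1.110 -0.526 -0.584 -0.001 -0.000 -0.544
[ 1.86491909e+00 -4.92577227e-01 -6.03233125e-17] [ 4.05908602e-33  7.01670930e-17 -5.72957795e-01]
```

move_arm(rows="0.3 -0.15 -0.3 0 0 -0.15 -1;0.95 -0.45 -0.58 0 0 -0.5 -1;0.95 -0.45 -0.58 0 0 -0.5 -1;0.95 -0.45 -0.58 0 0 -0.5 -1;0.95 -0.45 -0.58 0 0 -0.5 -1;0.95 -0.45 -0.58 0 0 -0.5 -1;0.95 -0.45 -0.58 0 0 -0.5 -1;0.95 -0.45 -0.58 0 0 -0.5 -1;0.95 -0.45 -0.58 0 0 -0.5 -1;0.95 -0.45 -0.58 0 0 -0.5 -1;0.95 -0.45 -0.58 0 0 -0.5 -1")

```text
clock: 1.07
eef_pos: [444.1, -386.5, 419.9]
tool_rot: [3.14, 0.0, 1.135]
force: [-1.1, -1.0, -0.3]
width: 85.6
gripper_force: 0.0
```

move_arm(rows="1 -0.2 0 0 0 -0.3 -1;1 -0.2 0 0 0 -0.3 -1;1 -0.2 0 0 0 -0.3 -1;1 -0.2 0 0 0 -0.3 -1;1 -0.2 0 0 0 -0.3 -1;1 -0.2 0 0 0 -0.3 -1;1 -0.2 0 0 0 -0.3 -1;1 -0.2 0 0 0 -0.3 -1;1 -0.2 0 0 0 -0.3 -1")

```text
clock: 1.82
eef_pos: [516.1, -87.3, 418.6]
tool_rot: [-3.141, -0.002, 1.608]
force: [0.1, -0.6, -0.4]
width: 85.4
gripper_force: 0.0
```

Run:
```python
from h import *
print(pose()[0],read_state()["tool_rot"],read_state()["clock"],np.round(read_state()["qpos"],2))
rel(([545,225,420],down(2.3)))
```

```text
[516.12170005 -87.27245433 418.6113391 ] [-3.14061733e+00 -1.97442577e-03  1.60826611e+00] 1.8167 [ 0.42  0.31 -0.43  1.59  0.13  1.27  0.01]
1.037 0.135 -0.003 -0.000 -0.001 -0.440
```

move_arm(rows="1 0.13 0 0 0 -0.44 -1;1 0.13 0 0 0 -0.44 -1;1 0.13 0 0 0 -0.44 -1;1 0.13 0 0 0 -0.44 -1;1 0.13 0 0 0 -0.44 -1;1 0.13 0 0 0 -0.44 -1;1 0.13 0 0 0 -0.44 -1;1 0.13 0 0 0 -0.44 -1;1 0.13 0 0 0 -0.44 -1;1 0.13 0 0 0 -0.44 -1")

```text
clock: 2.65
eef_pos: [546.3, 207.8, 418.1]
tool_rot: [-3.139, 0.001, 2.291]
force: [0.6, -0.7, 0.5]
width: 85.2
gripper_force: 0.0
```

```bash
cat >> h.py <<'E'
def wcam():
    p,q=pose(); d=get_image("wrist"); d["f"]=192/np.tan(np.radians(d["vfov"])/2)
    T=np.eye(4); T[:3,:3]=q.as_matrix(); T[:3,3]=p; d["E"]=T@d["T_tool_cam"]; return d
def wproj(d,P):
    p=(np.atleast_2d(P)-d["E"][:3,3])@d["E"][:3,:3]; x,y,z=p[:,0],-p[:,1],-p[:,2]
    r=np.hypot(x,y); k=d["f"]*np.arctan2(r,z)/np.maximum(r,1e-9); return np.c_[d["cx"]+k*x,d["cy"]+k*y]
def wback(d,uv,z):
    a=(np.atleast_2d(uv)-[d["cx"],d["cy"]])/d["f"]; t=np.linalg.norm(a,axis=1); k=np.sinc(t/np.pi)
    r=np.c_[a[:,0]*k,-a[:,1]*k,-np.cos(t)]@d["E"][:3,:3].T; o=d["E"][:3,3]
    return o+r*((z-o[2])/r[:,2])[:,None]
E
python3 - <<'E'
from h import *
d=wcam(); print(pose()[0],read_state()["tool_rot"],d["f"],np.round(d["T_tool_cam"],2).tolist())
import pickle; pickle.dump(d,open("w1.pkl","wb"))
c=np.array([543,225,0.]); a=np.array([.977,.213,0]); b=np.array([-.213,.977,0])
pts={"piv":c+65*b+[0,0,80],"ball":c+65*b+[0,0,190],"dial":c-60*b+[0,0,120]}
im=d["img"][:,:,::-1].copy()
im=cv2.resize(im,None,fx=1.5625,fy=1.5625,interpolation=cv2.INTER_CUBIC)
for k,v in pts.items():
    u=wproj(d,v)[0]; print(k,u.round(1)); cv2.circle(im,tuple(int(x*1.5625) for x in u),4,(255,0,255),1)
cv2.imwrite("pics/w1.png",im)
E
```

```text
[546.46926765 206.82991546 418.37815565] [-3.13896725e+00  1.61094847e-03  2.28967881e+00] 297.3186396354542 [[-0.0, 0.95, 0.31, 79.61], [1.0, 0.0, 0.0, 0.95], [0.0, 0.31, -0.95, -128.38], [0.0, 0.0, 0.0, 1.0]]
piv [275.7  98.3]
ball [283.4 100. ]
dial [236.  172.9]
```

View pics/w1.png

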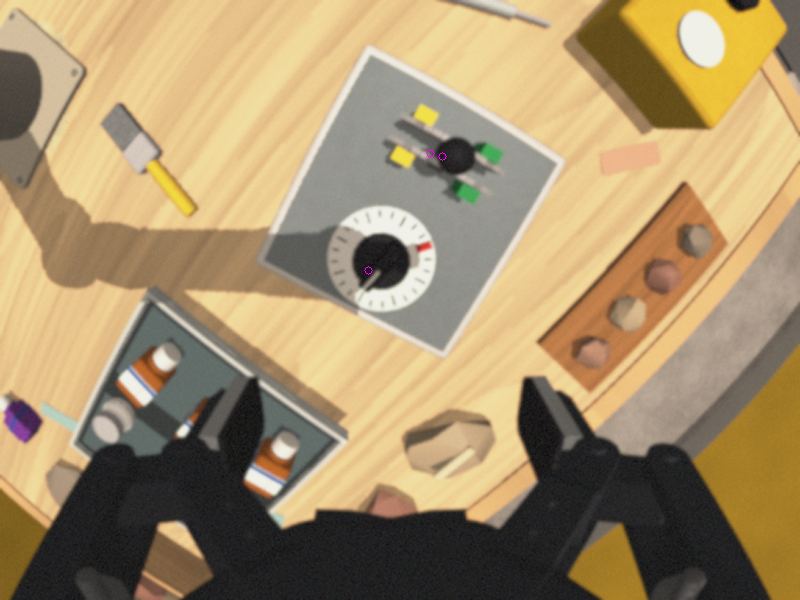

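The wrist view shows the console corners at (370,47), (564,160), (444,354) and (260,262). The scale centre is at (382,258), the ball at (456,156) and the clip at (424,246). The white pointer line ends at about (360,298). My predictions were off by roughly 10 px, so I'll recompute from these.

Run:
```python
from h import *
import pickle; d=pickle.load(open("w1.pkl","rb"))
f=lambda l,z:wback(d,np.array(l)/1.5625,z).round(1)
C=f([[370,47],[564,160],[444,354],[260,262]],80); print(C.tolist(),C.mean(0))
print([np.linalg.norm(C[i]-C[i-1]).round(0) for i in range(4)],[np.degrees(np.arctan2(*(C[i]-C[i-1])[[1,0]])).round(1) for i in range(4)])
print("ball",f([456,156],190),"tags y,y,g,g",f([[426,114],[402,156],[490,152],[467,192]],136).tolist())
print("dial",f([382,258],82),"clip",f([424,246],88),"ptr",f([360,298],92))
hsv=cv2.cvtColor(d["img"],cv2.COLOR_RGB2HSV)
m=(((hsv[...,0]<8)|(hsv[...,0]>172))&(hsv[...,1]>150)&(hsv[...,2]>120)); m[:,:240]=0;m[:150]=0;m[170:]=0
v,u=np.where(m); print(len(u),u.mean(),v.mean(),wback(d,[u.mean(),v.mean()],87))
s=cam("top")
g=lambda l,z:back(s,np.array(l)/3.4+112,z).round(1)
print("top: ball",g([77,178],190),"dialc",g([225,172],81),"clip",g([186,150],88),"ptr",g([248,162],92))
w=(d["img"].min(2)>200)
crop=d["img"][118:208,195:290]; cv2.imwrite("pics/dial.png",cv2.resize(crop[:,:,::-1],None,fx=6,fy=6,interpolation=cv2.INTER_CUBIC))
```

```text
[[412.6, 330.4, 80.0], [634.5, 380.6, 80.0], [687.2, 138.5, 80.0], [468.0, 87.3, 80.0]] [550.575 234.2    80.   ]
[np.float64(249.0), np.float64(228.0), np.float64(248.0), np.float64(225.0)] [np.float64(102.8), np.float64(12.7), np.float64(-77.7), np.float64(-166.9)]
ball [[536.5 295.5 190. ]] tags y,y,g,g [[498.6, 309.6, 136.0], [507.7, 267.8, 136.0], [562.6, 323.2, 136.0], [571.8, 282.6, 136.0]]
dial [[563.1 176.1  82. ]] clip [[585.8 214.8  88. ]] ptr [[572.4 130.9  92. ]]
20 270.8 157.45 [[585.39379802 214.06215886  87.        ]]
top: ball [[530.9 293.1 190. ]] dialc [[558.2 173.1  81. ]] clip [[579.9 211.   88. ]] ptr [[565.4 148.5  92. ]]
```

View pics/dial.png

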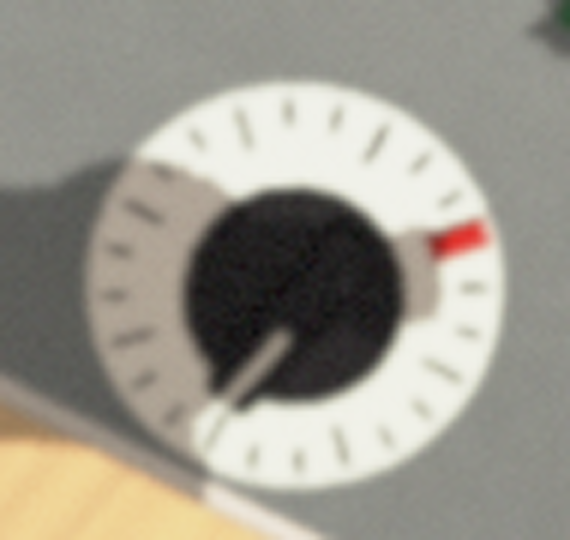

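Run:
```python
from h import *
import pickle; d=pickle.load(open("w1.pkl","rb"))
z=lambda l:np.array([195,118])+np.array(l)/6
for h in (92,120):
    P=wback(d,z([[290,335],[235,397],[210,440]]),h); print(h,P.round(1).tolist(),np.degrees(np.arctan2(P[1,1]-P[0,1],P[1,0]-P[0,0])))
rel(([535,295,300],down(3.36)),([535,295,240],down(3.36)))
```

```text
92 [[569.6, 166.2, 92.0], [569.8, 143.4, 92.0], [572.6, 129.7, 92.0]] -89.49095917071567
120 [[565.0, 172.5, 120.0], [565.2, 151.2, 120.0], [567.8, 138.3, 120.0]] -89.49095917071546
0.248 0.166 0.395 -0.002 0.000 -0.682
0.248 0.166 0.595 -0.002 0.000 -0.682
```

move_arm(rows="0.25 0.17 0.3 0 0 -0.68 0;0.25 0.17 0.3 0 0 -0.68 0;0.25 0.17 0.3 0 0 -0.68 0;0.25 0.17 0.3 0 0 -0.68 0;0.25 0.17 0.3 0 0 -0.68 0;0.25 0.17 0.3 0 0 -0.68 0;0.25 0.17 0.4 0 0 -0.68 0;0.25 0.17 0.4 0 0 -0.68 0;0.25 0.17 0.4 0 0 -0.68 0;0.25 0.17 0.4 0 0 -0.68 0;0.25 0.17 0.4 0 0 -0.68 0")

```text
clock: 3.67
eef_pos: [535.3, 297.9, 299.2]
tool_rot: [-3.14, 0.0, -2.927]
force: [-0.6, 0.3, -0.6]
width: 42.6
gripper_force: 0.0
```

Run:
```python
from h import *
d=wcam(); p,q=pose(); print(p,read_state()["tool_rot"],np.round(read_state()["qpos"],2),read_state()["width"],wproj(d,[[535,295,190],[563,175,120]])*1.5625)
import pickle; pickle.dump(d,open("w2.pkl","wb"))
cv2.imwrite("pics/w2.png",cv2.resize(d["img"][:,:,::-1],(800,600),interpolation=cv2.INTER_CUBIC))
```

```text
[535.1730766  298.39958127 299.48011257] [-3.14068783e+00  5.34230695e-04 -2.92628791e+00] [-0.05  0.65 -0.87  1.54  0.52  1.2   0.77] 42.258558190223745 [[384.24820229 293.10638102]
 [214.31816594 265.14269516]]
```

View pics/w2.png

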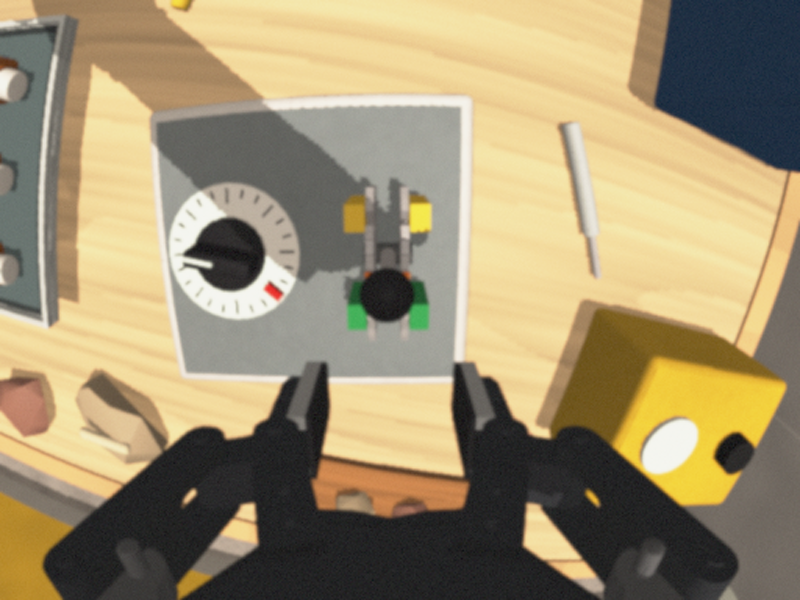

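The ball is at (387,295), against a prediction of (384,293), so the lever estimate is good to about 1 mm. I'll descend and grip it.

Run:
```python
from h import *
Q=down(3.36); b=np.array([535.5,294.5,80]); ax=np.array([.976,.218,0])
A=lambda t:b+110*np.sin(t)*ax+[0,0,110*np.cos(t)-2]
rel((A(0)+[0,0,40],Q),(A(0),Q)); print()
rel(*[(A(t),Q) for t in (-.1,-.2,-.3,-.4,-.5,-.53)])
```

```text
0.002 -0.013 0.238 -0.001 0.000 -0.002
0.002 -0.013 0.372 -0.001 0.000 -0.002

0.039 -0.013 0.373 -0.001 0.000 -0.002
0.075 -0.013 0.379 -0.001 0.000 -0.002
0.110 -0.013 0.388 -0.001 0.000 -0.002
0.145 -0.013 0.400 -0.001 0.000 -0.002
0.178 -0.013 0.416 -0.001 0.000 -0.002
0.187 -0.013 0.422 -0.001 0.000 -0.002
```

move_arm(rows="0 -0.013 0.1 0 0 0 -0.3;0 -0.013 0.2 0 0 0 -0.3;0 -0.013 0.27 0 0 0 -0.3;0 -0.013 0.32 0 0 0 -0.3;0 -0.013 0.36 0 0 0 -0.3;0 -0.013 0.37 0 0 0 -0.3;0 -0.013 0.37 0 0 0 1;0 -0.013 0.37 0 0 0 1;0 -0.013 0.37 0 0 0 1;0 -0.013 0.37 0 0 0 1;0 -0.013 0.37 0 0 0 1")

```text
clock: 4.63
eef_pos: [536.0, 295.8, 189.8]
tool_rot: [-3.14, 0.002, -2.922]
force: [0.2, -4.1, 6.8]
width: 26.9
gripper_force: 59.0
```

move_arm(rows="0.018 0 0.001 0 0 0 1;0.037 0 0.002 0 0 0 1;0.056 0 0.004 0 0 0 1;0.073 0 0.007 0 0 0 1;0.09 0 0.011 0 0 0 1;0.108 0 0.016 0 0 0 1;0.126 0 0.022 0 0 0 1;0.143 0 0.028 0 0 0 1;0.16 0 0.036 0 0 0 1;0.176 0 0.043 0 0 0 1;0.184 0 0.047 0 0 0 1;0.184 0 0.047 0 0 0 1")

```text
clock: 5.63
eef_pos: [480.0, 284.2, 174.7]
tool_rot: [-3.141, -0.001, -2.921]
force: [-1.1, -1.7, 2.1]
width: 0.1
gripper_force: 1.1
```

The grip slipped off the ball: the width at grasp was 26.9 mm, so I was too high. I'll look at where the lever is now.

move_arm(rows="0 0 -0.1 0 0 0 0;0 0 -0.3 0 0 0 0;0 0 -0.3 0 0 0 0;0 0 -0.3 0 0 0 0")

```text
clock: 5.97
eef_pos: [483.5, 287.7, 269.3]
tool_rot: [3.136, 0.01, -2.921]
force: [0.7, 0.7, 0.6]
width: 42.8
gripper_force: 0.0
```

Run:
```python
from h import *
d=wcam(); p,q=pose(); print(p,read_state()["tool_rot"])
im=cv2.resize(d["img"][:,:,::-1],None,fx=1.5625,fy=1.5625,interpolation=cv2.INTER_CUBIC)
b=np.array([535.5,294.5,80]); ax=np.array([.976,.218,0])
for t in (-.5,0,.5):
    u=wproj(d,b+110*np.sin(t)*ax+[0,0,110*np.cos(t)])[0]*1.5625; print(t,u); cv2.circle(im,tuple(u.astype(int)),5,(255,0,255),1)
cv2.imwrite("pics/w3.png",im[:400,100:600])
```

```text
[482.75338778 286.25885733 266.94698498] [ 3.13836007  0.00612134 -2.92174999]
-0.5 [378.76484475 302.34201473]
0 [379.31820578 405.69476145]
0.5 [380.65476383 465.94076535]
```

View pics/w3.png

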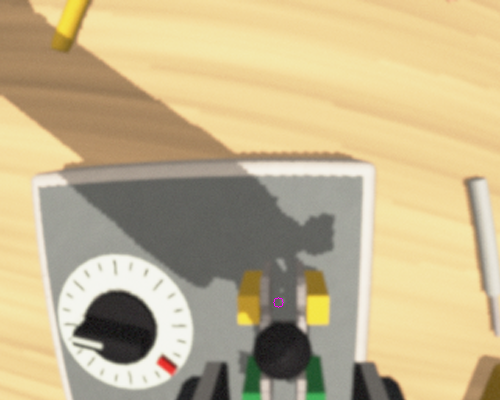

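move_arm(rows="0 0 0 0 0 0 0;0 0 0 0 0 0 0;0 0 0 0 0 0 0;0 0 0 0 0 0 0")

```text
clock: 6.35
eef_pos: [480.9, 284.0, 263.2]
tool_rot: [-3.141, -0.002, -2.921]
force: [0.1, 0.8, -1.2]
width: 42.7
gripper_force: 0.0
```

```bash
cat >> h.py <<'E'
def lever(d):
    "lever angle from the wrist picture: best match of a dark disc along the arc"
    b=np.array([535.5,294.5,80]); ax=np.array([.976,.218,0]); g=d["img"].max(2).astype(float); best=[]
    for t in np.arange(-.65,.66,.025):
        c=b+110*np.sin(t)*ax+[0,0,110*np.cos(t)]; k=np.linspace(0,6.28,25)
        pr=lambda r:wproj(d,c+r*np.c_[np.cos(k),np.sin(k),0*k])
        s=lambda uv:np.mean([g[int(v),int(u)] if 0<=v<384 and 0<=u<512 else 60 for u,v in uv])
        best.append((s(pr(19))-s(pr(12))-s(pr(6)),round(t,3)))
    return sorted(best)[::-1][:4]
E
python3 - <<'E'
from h import *
import pickle
print(lever(pickle.load(open("w2.pkl","rb"))))
d=wcam(); p,q=pose(); print(p,read_state()["tool_rot"]); print(lever(d))
b=np.array([535.5,294.5,80]); ax=np.array([.976,.218,0])
for t in (-.5,-.25,0): print(wproj(d,b+110*np.sin(t)*ax+[0,0,110*np.cos(t)])[0]*1.5625)
cv2.imwrite("pics/w4.png",cv2.resize(d["img"][:,:,::-1],None,fx=1.5625,fy=1.5625)[:450,100:600])
E
```

```text
[(np.float64(62.280000000000015), np.float64(0.025)), (np.float64(61.19999999999998), np.float64(0.0)), (np.float64(25.559999999999988), np.float64(-0.025)), (np.float64(22.480000000000004), np.float64(0.05))]
[480.9512756  284.11980992 263.36582254] [-3.14139753e+00 -1.44685681e-03 -2.92131360e+00]
[(np.float64(49.400000000000006), np.float64(-0.275)), (np.float64(44.43999999999999), np.float64(-0.25)), (np.float64(26.639999999999993), np.float64(-0.3)), (np.float64(12.120000000000005), np.float64(-0.325))]
[385.71993694 314.79271816]
[385.71225761 370.01672623]
[385.86806706 419.44314406]
```

View pics/w4.png

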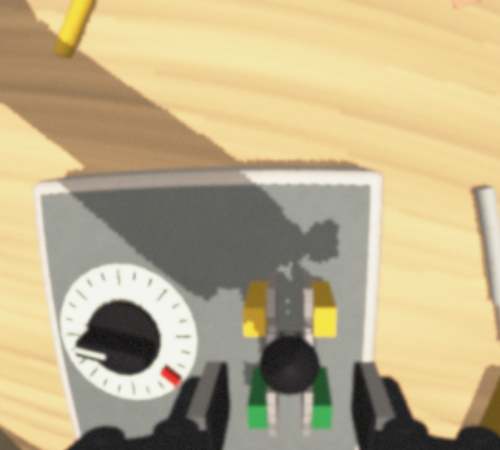

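Nothing fell, but the lever is balanced at about -0.27 rad, midway between notches. I'll re-grip it lower and carry it on to yellow.

Run:
```python
from h import *
Q=down(3.36); b=np.array([535.5,294.5,80]); ax=np.array([.976,.218,0])
A=lambda t,o=-7:b+110*np.sin(t)*ax+[0,0,110*np.cos(t)+o]
rel((A(-.26,40),Q),(A(-.26),Q)); print()
rel(*[(A(t),Q) for t in (-.3,-.35,-.4,-.45,-.5,-.53)])
```

```text
-0.091 -0.006 0.123 -0.000 -0.001 0.001
-0.091 -0.006 0.280 -0.000 -0.001 0.001

-0.077 -0.006 0.284 -0.000 -0.001 0.001
-0.060 -0.006 0.290 -0.000 -0.001 0.001
-0.043 -0.006 0.297 -0.000 -0.001 0.001
-0.026 -0.006 0.304 -0.000 -0.001 0.001
-0.010 -0.006 0.313 -0.000 -0.001 0.001
-0.000 -0.006 0.318 -0.000 -0.001 0.001
```

move_arm(rows="-0.09 -0.006 0.03 0 0 0 -0.3;-0.09 -0.006 0.12 0 0 0 -0.3;-0.09 -0.006 0.18 0 0 0 -0.3;-0.09 -0.006 0.24 0 0 0 -0.3;-0.09 -0.006 0.27 0 0 0 -0.3;-0.09 -0.006 0.28 0 0 0 -0.3;-0.09 -0.006 0.28 0 0 0 -0.3;-0.09 -0.006 0.28 0 0 0 1;-0.09 -0.006 0.28 0 0 0 1;-0.09 -0.006 0.28 0 0 0 1;-0.09 -0.006 0.28 0 0 0 1;-0.09 -0.006 0.28 0 0 0 1")

```text
clock: 7.4
eef_pos: [508.1, 289.5, 181.6]
tool_rot: [3.14, 0.002, -2.921]
force: [-0.9, -0.0, 6.5]
width: 27.1
gripper_force: 58.8
```

move_arm(rows="0.007 0 0.002 0 0 0 1;0.014 0 0.004 0 0 0 1;0.022 0 0.007 0 0 0 1;0.03 0 0.01 0 0 0 1;0.039 0 0.013 0 0 0 1;0.047 0 0.017 0 0 0 1;0.055 0 0.02 0 0 0 1;0.063 0 0.024 0 0 0 1;0.072 0 0.028 0 0 0 1;0.08 0 0.033 0 0 0 1;0.086 0 0.036 0 0 0 1;0.09 0 0.038 0 0 0 1")

```text
clock: 8.4
eef_pos: [483.7, 284.0, 170.7]
tool_rot: [3.14, 0.006, -2.921]
force: [0.5, 0.3, 10.1]
width: 27.0
gripper_force: 59.7
```

move_arm(rows="0.008 0 0.003 0 0 0 1;0.008 0 0.003 0 0 0 1;0.008 0 0.003 0 0 0 -0.2;0.008 0 0.003 0 0 0 -0.2;0.008 0 0.003 0 0 0 -0.2;0.008 0 0 0 0 0 -0.2;0 0 -0.1 0 0 0 -0.2;0 0 -0.2 0 0 0 -0.2;0 0 -0.3 0 0 0 -0.2;0 0 -0.38 0 0 0 -0.2;0 0 -0.38 0 0 0 -0.2;0 0 -0.38 0 0 0 -0.2")

```text
clock: 9.4
eef_pos: [482.0, 282.7, 283.8]
tool_rot: [3.141, 0.002, -2.922]
force: [-0.8, 0.0, -0.7]
width: 51.1
gripper_force: 0.0
```

Run:
```python
from h import *
d=wcam(); p,q=pose(); print(p,read_state()["tool_rot"]); print(lever(d))
rel(([480,200,420],down(2.5)))
s=cam("side"); crop(s,"lv",80,235,235,350,5)
```

```text
[481.50386495 281.93779687 282.47138128] [-3.14067056e+00 -2.53568305e-04 -2.92175444e+00]
[(np.float64(88.47999999999999), np.float64(-0.5)), (np.float64(75.19999999999999), np.float64(-0.475)), (np.float64(61.12000000000001), np.float64(-0.525)), (np.float64(35.16), np.float64(-0.45))]
0.065 -0.266 -0.458 -0.001 0.000 0.548
```

View pics/lv.png

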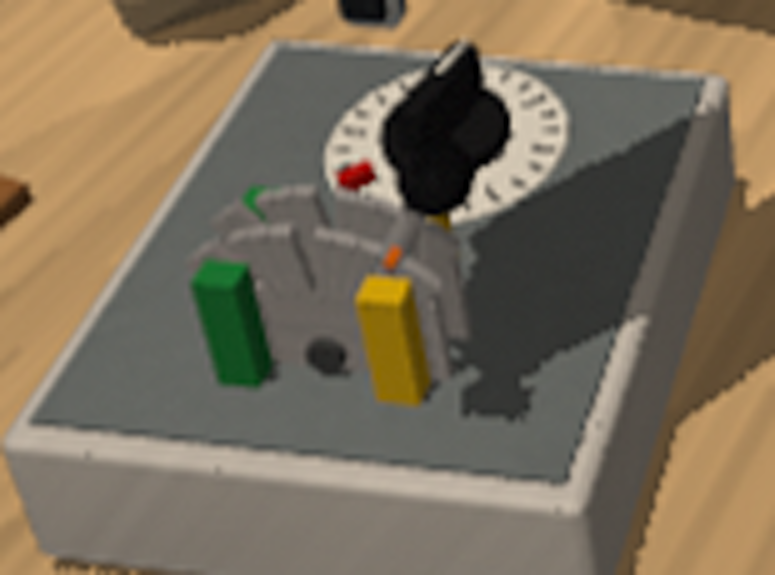

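The lever is in the yellow notch, with the orange bar at the yellow tag (390,258) and the measured angle at -0.50. Next I'll measure the bottles from the top camera.

```bash
cat >> h.py <<'E'
def bottles(d=None,z=88,minn=14):
    "lying/standing brown strips seen by the top camera, grouped; prints centre of the body, length, direction"
    d=d or cam("top"); hsv=cv2.cvtColor(d["img"],cv2.COLOR_RGB2HSV)
    m=((hsv[...,0]<14)&(hsv[...,1]>140)&(hsv[...,2]>60)).astype(np.uint8); m[:, :236]=0; m[:,345:]=0; m[:115]=0; m[225:]=0
    n,l,st,c=cv2.connectedComponentsWithStats(m); out=[]
    for i in range(1,n):
        if st[i,4]>=minn:
            v,u=np.where(l==i); out.append((st[i,4],back(d,[u.mean(),v.mean()],z)[0],np.c_[u,v]))
    return d,out
def pairs(z=88):
    d,o=bottles(z=z); res=[]; used=set()
    for i in range(len(o)):
        for j in range(i+1,len(o)):
            v=o[j][1]-o[i][1]
            if 35<np.linalg.norm(v)<65 and abs(v[1])>abs(v[0])*2:
                px=back(d,np.r_[o[i][2],o[j][2]],z); a,b=(o[i],o[j]) 
                if o[i][1][1]>-202 and v[1]<0 or o[i][1][1]<-202 and v[1]>0: v=-v
                u=v/np.linalg.norm(v); t=px@u; w=px@np.array([-u[1],u[0],0])
                c=u*(t.min()+t.max())/2+np.array([-u[1],u[0],0])*(w.min()+w.max())/2
                res.append((c[:2].round(1),round(np.ptp(t)+3,1),round(np.ptp(w)+3,1),round(np.degrees(np.arctan2(u[1],u[0])),1)))
    return res
E
python3 - <<'E'
from h import *
for r in pairs(): print(*r)
E
```

```text
[ 644.7 -272.7] 69.9 51.6 -78.8
[ 631.8 -128.9] 68.6 46.8 98.5
[ 535.9 -265.7] 70.1 46.5 -84.8
[ 532.8 -139.1] 67.6 42.1 90.2
[ 433.5 -130.5] 67.5 44.4 79.8
```

move_arm(rows="0.06 -0.2 -0.3 0 0 0.4 0;0.06 -0.27 -0.45 0 0 0.55 0;0.06 -0.27 -0.45 0 0 0.55 0;0.06 -0.27 -0.45 0 0 0.55 0;0.06 -0.27 -0.45 0 0 0.55 0;0.06 -0.27 -0.45 0 0 0.55 0;0.06 -0.27 -0.45 0 0 0.55 0;0.06 -0.27 -0.45 0 0 0.55 0")

```text
clock: 10.22
eef_pos: [481.4, 198.9, 416.8]
tool_rot: [-3.14, -0.0, 2.494]
force: [-0.1, -0.2, -0.6]
width: 42.9
gripper_force: 0.0
```

Run:
```python
from h import *
rel(([500,-90,420],down(1.65)))
```

```text
-0.630 -0.731 -0.009 -0.001 0.000 0.538
```

```bash
cat >> h.py <<'E'
def frame(u,zt):
    y=np.array([u[1],-u[0],0.]); y*=np.sign(y[0]); return R.from_matrix(np.c_[np.cross(y,zt),y,zt])
def plan(cx,cy,ang,a=40,off=7,hz=28,tcp=8,to=None,start=None,lift=58,k=38):
    "stages as (pos,rot): pre, grasp, lift, turned, placed, retreat; prints each relative to the previous"
    a=np.radians(a); g=np.radians(ang); u=np.array([np.cos(g),np.sin(g),0]); Z=np.array([0,0,1.])
    d0=-np.sin(a)*u-np.cos(a)*Z; G=np.array([cx,cy,60+hz])+off*u
    u2=np.array([0,np.sign(u[1]),0.]); d1=np.cos(a)*u2-np.sin(a)*Z
    Q0,Q1=frame(u,d0),frame(u2,d1); L=G+[0,0,lift-hz]; F=np.array([*(to if to else G[:2]),60+k])
    T=[("pre",G-90*d0+tcp*d0,Q0),("grasp",G+tcp*d0,Q0),("lift",L+tcp*d0,Q0),("turn",np.r_[F[:2],L[2]]+tcp*d1,Q1),("place",F+tcp*d1,Q1),("back",F-80*d1,Q1)]
    p,q=start or pose()
    for n,P,Q in T:
        s=q.inv().apply(P-p)/300; t=(q.inv()*Q).as_rotvec()/(np.pi/2)
        print(f"{n:6s}",P.round(0)," ".join(f"{x:.3f}" for x in [*s,*t])); p,q=P,Q
E
python3 - <<'E'
from h import *
plan(536,-137,90.2)
E
```

```text
pre    [536. -77. 151.] -0.700 -0.624 0.888 0.203 -0.412 0.562
grasp  [ 536. -135.   82.] -0.000 -0.000 0.300 0.000 0.000 0.000
lift   [ 536. -135.  112.] -0.064 0.000 -0.077 0.000 0.000 0.000
turn   [ 536. -124.  113.] 0.027 0.000 -0.027 -0.000 1.000 0.002
place  [ 536. -124.   93.] -0.051 0.000 0.043 0.000 0.000 0.000
back   [ 536. -191.  149.] 0.000 0.000 -0.293 0.000 0.000 0.000
```

move_arm(rows="-0.35 -0.3 0.1 0.1 -0.2 0.28 -0.6;-0.7 -0.62 0.3 0.2 -0.41 0.56 -0.6;-0.7 -0.62 0.3 0.2 -0.41 0.56 -0.6;-0.7 -0.62 0.3 0.2 -0.41 0.56 -0.6;-0.7 -0.62 0.5 0.2 -0.41 0.56 -0.6;-0.7 -0.62 0.5 0.2 -0.41 0.56 -0.6;-0.7 -0.62 0.6 0.2 -0.41 0.56 -0.6;-0.7 -0.62 0.7 0.2 -0.41 0.56 -0.6;-0.7 -0.62 0.8 0.2 -0.41 0.56 -0.6;-0.7 -0.62 0.88 0.2 -0.41 0.56 -0.6;-0.7 -0.62 0.88 0.2 -0.41 0.56 -0.6;-0.7 -0.62 0.88 0.2 -0.41 0.56 -0.6")

```text
clock: 11.22
eef_pos: [535.9, -75.7, 150.6]
tool_rot: [-3.133, 0.694, 1.59]
force: [0.2, 0.1, 0.6]
width: 68.3
gripper_force: 0.0
```

Run:
```python
from h import *
p,q=pose(); print(p,q.apply([0,0,1]),q.apply([0,1,0]),np.round(read_state()["qpos"],2),read_state()["width"])
plan(536,-137,90.2)
d=wcam(); import pickle; pickle.dump(d,open("w5.pkl","wb"))
im=cv2.resize(d["img"][:,:,::-1],None,fx=1.5625,fy=1.5625)
for P in ([536,-137,106],[536,-168,83],[536,-106,83],[536,-78,83]):
    u=wproj(d,P)[0]*1.5625; cv2.circle(im,tuple(u.astype(int)),4,(255,0,255),1)
cv2.imwrite("pics/w5.png",im)
```

```text
[535.90730761 -75.67754068 150.61581498] [ 0.00333064 -0.63973274 -0.76859022] [ 0.99988867  0.01330976 -0.00674536] [-0.16  0.75 -0.22  1.92  0.97  1.05 -1.08] 68.31086994741614
pre    [536. -77. 151.] -0.005 -0.000 0.003 0.001 -0.003 0.008
grasp  [ 536. -135.   82.] -0.000 -0.000 0.300 0.000 0.000 0.000
lift   [ 536. -135.  112.] -0.064 0.000 -0.077 0.000 0.000 0.000
turn   [ 536. -124.  113.] 0.027 0.000 -0.027 -0.000 1.000 0.002
place  [ 536. -124.   93.] -0.051 0.000 0.043 0.000 0.000 0.000
back   [ 536. -191.  149.] 0.000 0.000 -0.293 0.000 0.000 0.000
```

View pics/w5.png

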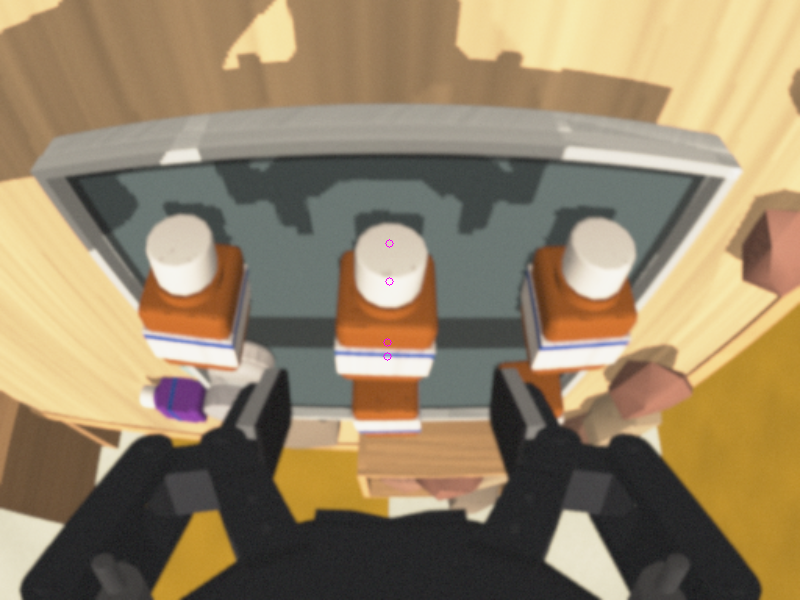

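The wrist view shows the middle bottle centred between the fingers, with its cap face at (391,247) against a prediction of (389,243). I'll grasp, lift and turn it.

move_arm(rows="-0.005 0 0.08 0 0 0.008 -0.6;-0.005 0 0.16 0 0 0.008 -0.6;-0.005 0 0.22 0 0 0.008 -0.6;-0.005 0 0.27 0 0 0.008 -0.6;-0.005 0 0.3 0 0 0.008 -0.6;-0.005 0 0.3 0 0 0.008 -0.6;-0.005 0 0.3 0 0 0.008 1;-0.005 0 0.3 0 0 0.008 1;-0.005 0 0.3 0 0 0.008 1;-0.005 0 0.3 0 0 0.008 1")

```text
clock: 12.1
eef_pos: [539.6, -133.1, 87.4]
tool_rot: [3.125, 0.693, 1.562]
force: [-2.0, 2.2, 6.2]
width: 45.4
gripper_force: 61.5
```

move_arm(rows="-0.03 0 -0.035 0 0 0 1;-0.064 0 -0.077 0 0 0 1;-0.064 0 -0.077 0 0.05 0 1;-0.05 0 -0.09 0 0.12 0 1;-0.05 0 -0.09 0 0.2 0 1;-0.05 0 -0.09 0 0.27 0 1;-0.05 0 -0.1 0 0.35 0 1;-0.05 0 -0.1 0 0.42 0 1;-0.045 0 -0.1 0 0.5 0 1;-0.04 0 -0.105 0 0.5 0 1")

```text
clock: 12.93
eef_pos: [537.2, -134.7, 117.1]
tool_rot: [3.131, -0.093, 1.555]
force: [-0.5, -3.5, -3.2]
width: 45.5
gripper_force: 43.0
```

Run:
```python
from h import *
p,q=pose(); print(p,q.apply([0,0,1]),q.apply([0,1,0]),np.round(read_state()["qpos"],2),read_state()["width"])
u=np.array([0,1.,0]);a=np.radians(40);d1=np.cos(a)*u-np.array([0,0,np.sin(a)])
rel((np.array([536,-130,118])+8*d1,frame(u,d1)))
```

```text
[ 537.19811719 -134.71178396  117.14533646] [ 0.01249656  0.09263979 -0.99562127] [ 0.99979748 -0.01686556  0.01097969] [ 0.67  0.76 -0.66  1.88  0.55  0.7  -0.31] 45.470755570008194
0.035 -0.005 0.018 0.011 0.496 -0.006
```

move_arm(rows="0.01 0 0.005 0 0.07 0 1;0.015 0 0.005 0 0.14 0 1;0.02 0 0.01 0 0.21 0 1;0.025 0 0.01 0 0.28 0 1;0.03 -0.003 0.015 0 0.35 0 1;0.035 -0.005 0.018 0.01 0.42 0 1;0.035 -0.005 0.018 0.01 0.495 0 1;0.035 -0.005 0.018 0.01 0.495 0 1;0.035 -0.005 0.018 0.01 0.495 0 1")

```text
clock: 13.68
eef_pos: [536.4, -112.4, 110.6]
tool_rot: [-3.133, -0.869, 1.571]
force: [-0.7, 0.1, -1.6]
width: 45.2
gripper_force: 66.0
```

Run:
```python
from h import *
p,q=pose(); print(p,q.apply([0,0,1]),q.apply([0,1,0]),np.round(read_state()["qpos"],2),read_state()["width"],read_state()["force"])
u=np.array([0,1.,0]);a=np.radians(40);d1=np.cos(a)*u-np.array([0,0,np.sin(a)])
rel(*[(np.array([536,-130,h])+8*d1,frame(u,d1)) for h in (118,108,103,98,93)])
s=cam("side"); cv2.imwrite("pics/s1.png",cv2.resize(s["img"][130:260,150:330,::-1],None,fx=4,fy=4,interpolation=cv2.INTER_CUBIC))
```

```text
[ 536.4451387  -112.40635662  110.60937272] [-0.00883977  0.76388725 -0.64528919] [ 0.99996092  0.00669385 -0.00577428] [ 1.1   1.23 -1.06  1.63  0.19  1.01  0.21] 45.2279112958068 [-0.72161725  0.11125395 -1.58752759]
-0.019 -0.002 -0.034 -0.006 0.002 -0.000
-0.044 -0.002 -0.013 -0.006 0.002 -0.000
-0.057 -0.001 -0.002 -0.006 0.002 -0.000
-0.070 -0.001 0.009 -0.006 0.002 -0.000
-0.083 -0.001 0.020 -0.006 0.002 -0.000
```

View pics/s1.png

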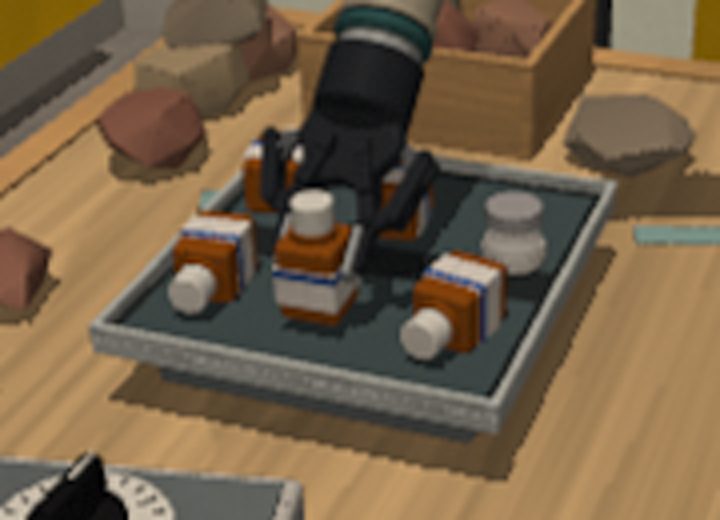

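The bottle is held upright at (315,250) in the crop. I'll lower it slowly and watch the force.

move_arm(rows="-0.008 0 0.006 -0.006 0 0 1;-0.016 0 0.013 -0.006 0 0 1;-0.024 0 0.02 -0.006 0 0 1;-0.03 0 0.025 -0.006 0 0 1;-0.03 0 0.025 -0.006 0 0 1")

```text
clock: 14.15
eef_pos: [536.9, -112.0, 101.3]
tool_rot: [3.136, -0.868, 1.577]
force: [0.5, -0.1, -1.3]
width: 45.4
gripper_force: 66.0
```

move_arm(rows="-0.004 0 0.003 0 0 0 1;-0.006 0 0.005 0 0 0 1;-0.006 0 0.005 0 0 0 1")

```text
clock: 14.4
eef_pos: [537.2, -112.1, 99.6]
tool_rot: [3.135, -0.871, 1.576]
force: [-1.3, -0.9, 1.3]
width: 45.2
gripper_force: 66.4
```

move_arm(rows="-0.004 0 0.003 0 0 0 1;-0.006 0 0.005 0 0 0 1;-0.006 0 0.005 0 0 0 1")

```text
clock: 14.65
eef_pos: [537.3, -112.0, 99.4]
tool_rot: [3.135, -0.873, 1.577]
force: [-3.4, -6.2, 11.4]
width: 45.1
gripper_force: 67.5
```

move_arm(rows="0.004 0 -0.003 0 0 0 1;0.004 0 -0.003 0 0 0 -0.6;0.004 0 -0.003 0 0 0 -0.6;0.004 0 -0.003 0 0 0 -0.6;0.004 0 -0.003 0 0 0 -0.6;0.004 0 -0.08 0 0 0 -0.6;0 0 -0.2 0 0 0 -0.6;0 0 -0.3 0 0 0 -0.6;0 0 -0.4 0 0 0 -0.6;0.1 0 -0.5 0 0 0 -0.6;0.2 0 -0.5 0 0 0 -0.6;0.2 0 -0.5 0 0 0 -0.6")

```text
clock: 15.65
eef_pos: [538.4, -184.9, 245.8]
tool_rot: [3.124, -0.871, 1.588]
force: [1.0, 2.1, 0.3]
width: 68.3
gripper_force: 0.0
```

Run:
```python
from h import *
p,q=pose(); print(p,np.round(read_state()["qpos"],2))
d,o=bottles()
for a in o: print(a[0],a[1].round(0))
for r in pairs(): print(*r)
plan(438,-128,79.8)
```

```text
[ 538.39665329 -184.94564776  245.81955053] [ 1.18  1.09 -1.14  1.46  0.1   1.3   0.21]
34 [ 653. -298.   88.]
33 [ 635. -157.   88.]
66 [ 629. -108.   88.]
63 [ 534. -111.   88.]
67 [ 437. -109.   88.]
36 [ 430. -158.   88.]
[ 631.6 -129.5] 68.4 46.3 97.4
[ 433.6 -130.7] 68.0 44.5 80.7
pre    [449. -69. 151.] 0.029 -0.294 0.492 -0.007 -0.995 0.127
grasp  [ 438. -126.   82.] 0.000 -0.000 0.300 0.000 0.000 0.000
lift   [ 438. -126.  112.] -0.064 -0.000 -0.077 0.000 0.000 0.000
turn   [ 439. -115.  113.] 0.026 -0.004 -0.026 0.011 0.997 -0.125
place  [ 439. -115.   93.] -0.051 0.000 0.043 0.000 0.000 0.000
back   [ 439. -182.  149.] 0.000 0.000 -0.293 0.000 0.000 0.000
```

```bash
sed -i 's/T=\[("pre"/T=[("over",G-90*d0+[0,0,90],Q0),("pre"/' h.py
python3 - <<'E'
from h import *
plan(438,-128,80.2)
E
```

```text
over   [449. -64. 247.] 0.285 -0.291 0.299 -0.007 -0.995 0.123
pre    [448. -69. 151.] 0.193 0.000 0.256 0.000 0.000 0.000
grasp  [ 438. -126.   82.] 0.000 -0.000 0.300 0.000 0.000 0.000
lift   [ 438. -126.  112.] -0.064 -0.000 -0.077 0.000 0.000 0.000
turn   [ 439. -115.  113.] 0.026 -0.003 -0.026 0.011 0.997 -0.120
place  [ 439. -115.   93.] -0.051 0.000 0.043 0.000 0.000 0.000
back   [ 439. -182.  149.] 0.000 0.000 -0.293 0.000 0.000 0.000
```

move_arm(rows="0.1 -0.15 0 0 -0.07 0 -0.6;0.2 -0.29 0.1 0 -0.15 0 -0.6;0.25 -0.29 0.2 0 -0.23 0.03 -0.6;0.28 -0.29 0.25 0 -0.31 0.04 -0.6;0.28 -0.29 0.3 0 -0.39 0.05 -0.6;0.28 -0.29 0.3 0 -0.47 0.06 -0.6;0.28 -0.29 0.3 -0.005 -0.55 0.07 -0.6;0.28 -0.29 0.3 -0.005 -0.63 0.08 -0.6;0.28 -0.29 0.3 -0.005 -0.71 0.09 -0.6;0.28 -0.29 0.3 -0.005 -0.79 0.1 -0.6;0.28 -0.29 0.3 -0.005 -0.87 0.11 -0.6;0.28 -0.29 0.3 -0.007 -0.95 0.12 -0.6")

```text
clock: 16.75
eef_pos: [450.1, -65.3, 245.4]
tool_rot: [-3.133, 0.609, 1.408]
force: [-0.5, -0.1, -1.4]
width: 68.4
gripper_force: 0.0
```

Run:
```python
from h import *
print(pose()[0],np.round(read_state()["qpos"],2))
plan(438,-128,80.2)
```

```text
[450.07927347 -65.34777036 245.37728927] [ 0.08  0.56 -0.57  1.98  0.81  1.26 -1.13]
over   [449. -64. 247.] -0.000 -0.004 -0.006 -0.002 -0.057 0.004
pre    [448. -69. 151.] 0.193 0.000 0.256 0.000 0.000 0.000
grasp  [ 438. -126.   82.] 0.000 -0.000 0.300 0.000 0.000 0.000
lift   [ 438. -126.  112.] -0.064 -0.000 -0.077 0.000 0.000 0.000
turn   [ 439. -115.  113.] 0.026 -0.003 -0.026 0.011 0.997 -0.120
place  [ 439. -115.   93.] -0.051 0.000 0.043 0.000 0.000 0.000
back   [ 439. -182.  149.] 0.000 0.000 -0.293 0.000 0.000 0.000
```

move_arm(rows="0 -0.004 -0.006 -0.002 -0.057 0.004 -0.6;0 -0.004 -0.006 -0.002 -0.057 0.004 -0.6;0 -0.004 -0.006 -0.002 -0.057 0.004 -0.6")

```text
clock: 17.0
eef_pos: [448.3, -63.3, 245.0]
tool_rot: [-3.133, 0.691, 1.408]
force: [0.2, -0.5, -0.0]
width: 68.3
gripper_force: 0.0
```

move_arm(rows="0.1 0 0.12 0 0 0 -0.6;0.19 0 0.256 0 0 0 -0.6;0.19 0 0.33 0 0 0 -0.6;0.19 0 0.4 0 0 0 -0.6;0.19 0 0.46 0 0 0 -0.6;0.187 0 0.51 0 0 0 -0.6;0.187 0 0.548 0 0 0 -0.6;0.187 0 0.548 0 0 0 -0.6;0.187 0 0.548 0 0 0 1;0.187 0 0.548 0 0 0 1;0.187 0 0.548 0 0 0 1;0.187 0 0.548 0 0 0 1")

```text
clock: 18.0
eef_pos: [437.9, -124.6, 84.8]
tool_rot: [-3.139, 0.691, 1.401]
force: [-0.3, -0.5, 2.3]
width: 45.3
gripper_force: 61.2
```

move_arm(rows="-0.03 0 -0.03 0 0 0 1;-0.06 0 -0.07 0 0 0 1;-0.06 0 -0.07 0 0.05 0 1;-0.05 0 -0.08 0 0.12 -0.015 1;-0.05 0 -0.08 0 0.2 -0.025 1;-0.05 0 -0.08 0 0.27 -0.035 1;-0.05 0 -0.09 0 0.35 -0.045 1;-0.05 0 -0.09 0.005 0.42 -0.05 1;-0.045 0 -0.09 0.005 0.5 -0.06 1;-0.045 0 -0.095 0.005 0.5 -0.06 1")

```text
clock: 18.83
eef_pos: [436.6, -126.3, 113.7]
tool_rot: [-3.102, -0.098, 1.464]
force: [-0.8, -2.0, -2.5]
width: 45.4
gripper_force: 61.8
```

```bash
cat >> h.py <<'E'
def fin(x,y,hs,s=1,a=40):
    u=np.array([0,s,0.]);a=np.radians(a);d1=np.cos(a)*u-np.array([0,0,np.sin(a)]); st=read_state()
    print(pose()[0].round(1),np.round(st["qpos"],2),round(st["width"],1)); rel(*[(np.array([x,y,h])+8*d1,frame(u,d1)) for h in hs])
E
python3 - <<'E'
from h import *
fin(439,-121,(118,108))
E
```

```text
[ 436.6 -126.3  113.7] [ 0.83  0.74 -0.84  2.1   0.73  0.67 -0.59] 45.4
0.038 0.004 0.006 0.008 0.491 -0.071
0.035 0.005 0.039 0.008 0.491 -0.071
```

move_arm(rows="0.01 0 0 0 0.07 -0.01 1;0.015 0 0 0 0.14 -0.02 1;0.02 0 0 0 0.21 -0.03 1;0.025 0 0 0 0.28 -0.04 1;0.03 0.003 0.005 0.004 0.35 -0.05 1;0.035 0.004 0.006 0.008 0.42 -0.06 1;0.038 0.004 0.006 0.008 0.49 -0.07 1;0.038 0.004 0.006 0.008 0.49 -0.07 1;0.038 0.004 0.006 0.008 0.49 -0.07 1")

```text
clock: 19.58
eef_pos: [440.7, -105.7, 112.4]
tool_rot: [-3.139, -0.869, 1.582]
force: [-1.0, 0.6, -1.1]
width: 45.3
gripper_force: 61.9
```

Run:
```python
from h import *
fin(439,-121,(118,108,103))
```

```text
[ 440.7 -105.7  112.4] [ 1.28  1.26 -1.19  1.86  0.36  0.95  0.08] 45.3
-0.018 -0.006 -0.024 -0.007 0.002 0.005
-0.044 -0.006 -0.003 -0.007 0.002 0.005
-0.057 -0.006 0.008 -0.007 0.002 0.005
```

move_arm(rows="-0.008 0 0.006 0 0 0 1;-0.016 0 0.013 0 0 0.005 1;-0.024 0 0.02 0 0 0.005 1;-0.03 0 0.025 0 0 0.005 1;-0.03 0 0.025 0 0 0.005 1")

```text
clock: 20.0
eef_pos: [440.9, -105.6, 102.3]
tool_rot: [-3.135, -0.866, 1.577]
force: [-0.0, -0.5, -2.0]
width: 45.0
gripper_force: 61.9
```

move_arm(rows="-0.004 0 0.003 0 0 0 1;-0.006 0 0.005 0 0 0 1;-0.006 0 0.005 0 0 0 1")

```text
clock: 20.25
eef_pos: [441.0, -105.8, 99.8]
tool_rot: [-3.135, -0.868, 1.575]
force: [-0.1, -0.8, -1.4]
width: 45.5
gripper_force: 61.9
```

move_arm(rows="-0.004 0 0.003 0 0 0 1;-0.006 0 0.005 0 0 0 1;-0.006 0 0.005 0 0 0 1")

```text
clock: 20.5
eef_pos: [441.2, -105.5, 99.5]
tool_rot: [-3.135, -0.871, 1.576]
force: [-3.2, -5.0, 9.2]
width: 45.5
gripper_force: 63.2
```

Contact at about z=99.5. I'll release, retreat, then plan the next bottle.

move_arm(rows="0.004 0 -0.003 0 0 0 1;0.004 0 -0.003 0 0 0 -0.6;0.004 0 -0.003 0 0 0 -0.6;0.004 0 -0.003 0 0 0 -0.6;0.004 0 -0.003 0 0 0 -0.6;0.004 0 -0.08 0 0 0 -0.6;0 0 -0.2 0 0 0 -0.6;0 0 -0.3 0 0 0 -0.6;0 0 -0.4 0 0 0 -0.6;0.1 0 -0.5 0 0 0 -0.6;0.2 0 -0.5 0 0 0 -0.6;0.2 0 -0.5 0 0 0 -0.6")

```text
clock: 21.5
eef_pos: [443.9, -178.7, 246.0]
tool_rot: [3.139, -0.868, 1.586]
force: [-0.2, 2.1, -0.3]
width: 68.6
gripper_force: 0.0
```

Run:
```python
from h import *
print(pose()[0],np.round(read_state()["qpos"],2))
d,o=bottles()
for a in o: print(a[0],a[1].round(0))
for r in pairs(): print(*r)
plan(636,-127,98)
```

```text
[ 443.94738138 -178.71071905  246.03410371] [ 1.35  1.06 -1.22  1.68  0.14  1.24  0.2 ]
65 [ 649. -296.   88.]
51 [ 640. -247.   88.]
32 [ 635. -157.   88.]
67 [ 629. -108.   88.]
68 [ 534. -112.   88.]
32 [ 541. -291.   88.]
70 [ 437. -105.   88.]
[ 644.7 -272.6] 70.2 50.7 -79.9
[ 631.6 -129.3] 68.6 46.2 97.2
over   [627. -63. 247.] 0.268 0.620 0.280 0.005 -0.995 -0.090
pre    [628. -68. 151.] 0.193 -0.000 0.256 0.000 0.000 0.000
grasp  [ 636. -125.   82.] -0.000 -0.000 0.300 0.000 0.000 0.000
lift   [ 636. -125.  112.] -0.064 -0.000 -0.077 0.000 0.000 0.000
turn   [ 635. -114.  113.] 0.027 0.003 -0.027 -0.009 0.998 0.098
place  [ 635. -114.   93.] -0.051 0.000 0.043 0.000 0.000 0.000
back   [ 635. -181.  149.] 0.000 0.000 -0.293 0.000 0.000 0.000
```

move_arm(rows="0.1 0.12 0 0 -0.07 0 -0.6;0.18 0.24 0.05 0 -0.15 0 -0.6;0.25 0.36 0.15 0 -0.23 -0.02 -0.6;0.27 0.48 0.25 0 -0.31 -0.03 -0.6;0.27 0.6 0.28 0 -0.39 -0.04 -0.6;0.27 0.62 0.28 0 -0.47 -0.05 -0.6;0.27 0.62 0.28 0.005 -0.55 -0.05 -0.6;0.27 0.62 0.28 0.005 -0.63 -0.06 -0.6;0.27 0.62 0.28 0.005 -0.71 -0.07 -0.6;0.27 0.62 0.28 0.005 -0.79 -0.08 -0.6;0.27 0.62 0.28 0.005 -0.87 -0.085 -0.6;0.27 0.62 0.28 0.005 -0.95 -0.09 -0.6")

```text
clock: 22.6
eef_pos: [627.7, -63.2, 247.0]
tool_rot: [3.135, 0.615, 1.706]
force: [0.6, 0.1, -1.3]
width: 68.4
gripper_force: 0.0
```

move_arm(rows="0 0 0 0 -0.045 0 -0.6;0 0 0 0 -0.045 0 -0.6;0 0 0 0 -0.045 0 -0.6")

```text
clock: 22.85
eef_pos: [626.9, -62.5, 245.1]
tool_rot: [3.14, 0.678, 1.71]
force: [-0.4, -0.5, -0.3]
width: 68.6
gripper_force: 0.0
```

Run:
```python
from h import *
print(pose()[0],np.round(read_state()["qpos"],2))
plan(636,-127,98,hz=31)
```

```text
[626.93116351 -62.5200574  245.06843273] [ 0.04  0.71 -0.53  1.68  1.04  1.31 -0.83]
over   [627. -63. 250.] -0.011 0.000 -0.012 0.001 -0.013 -0.000
pre    [628. -68. 154.] 0.193 -0.000 0.256 0.000 0.000 0.000
grasp  [ 636. -125.   85.] -0.000 -0.000 0.300 0.000 0.000 0.000
lift   [ 636. -125.  112.] -0.058 -0.000 -0.069 0.000 0.000 0.000
turn   [ 635. -114.  113.] 0.027 0.003 -0.027 -0.009 0.998 0.098
place  [ 635. -114.   93.] -0.051 0.000 0.043 0.000 0.000 0.000
back   [ 635. -181.  149.] 0.000 0.000 -0.293 0.000 0.000 0.000
```

move_arm(rows="0.1 0 0.12 0 -0.013 0 -0.6;0.18 0 0.25 0 -0.013 0 -0.6;0.182 0 0.33 0 -0.013 0 -0.6;0.182 0 0.4 0 -0.013 0 -0.6;0.182 0 0.46 0 -0.013 0 -0.6;0.182 0 0.51 0 -0.013 0 -0.6;0.182 0 0.542 0 -0.013 0 -0.6;0.182 0 0.544 0 -0.013 0 -0.6;0.182 0 0.544 0 -0.013 0 1;0.182 0 0.544 0 -0.013 0 1;0.182 0 0.544 0 -0.013 0 1;0.182 0 0.544 0 -0.013 0 1")

```text
clock: 23.85
eef_pos: [637.0, -121.4, 86.8]
tool_rot: [3.133, 0.699, 1.704]
force: [-1.2, 1.3, 2.4]
width: 45.5
gripper_force: 61.4
```

move_arm(rows="-0.03 0 -0.03 0 0 0 1;-0.06 0 -0.07 0 0 0 1;-0.06 0 -0.07 0 0.05 0 1;-0.05 0 -0.08 0 0.12 0.01 1;-0.05 0 -0.08 0 0.2 0.02 1;-0.05 0 -0.08 0 0.27 0.03 1;-0.05 0 -0.09 0 0.35 0.035 1;-0.05 0 -0.09 -0.005 0.42 0.04 1;-0.045 0 -0.09 -0.005 0.5 0.05 1;-0.045 0 -0.095 -0.005 0.5 0.05 1")

```text
clock: 24.68
eef_pos: [634.6, -125.4, 115.9]
tool_rot: [3.107, -0.086, 1.627]
force: [-0.5, -3.2, -2.9]
width: 45.3
gripper_force: 61.6
```

Run:
```python
from h import *
fin(636,-121,(118,108))
```

```text
[ 634.6 -125.4  115.9] [ 0.67  0.92 -0.85  1.63  0.73  0.91 -0.37] 45.3
0.034 0.006 0.013 0.004 0.500 0.041
0.031 0.005 0.047 0.004 0.500 0.041
```

move_arm(rows="0.01 0 0 0 0.07 0.005 1;0.015 0 0 0 0.14 0.01 1;0.02 0 0 0 0.21 0.015 1;0.025 0 0 0 0.28 0.02 1;0.03 0.003 0.005 0.004 0.35 0.03 1;0.034 0.005 0.013 0.004 0.42 0.035 1;0.034 0.006 0.013 0.004 0.5 0.04 1;0.034 0.006 0.013 0.004 0.5 0.04 1;0.034 0.006 0.013 0.004 0.5 0.04 1")

```text
clock: 25.43
eef_pos: [635.4, -105.3, 110.7]
tool_rot: [-3.138, -0.871, 1.582]
force: [0.5, 0.5, -0.9]
width: 45.4
gripper_force: 61.8
```

Run:
```python
from h import *
fin(636,-121,(118,108,103))
```

```text
[ 635.4 -105.3  110.7] [ 0.98  1.34 -1.17  1.36  0.31  1.16  0.09] 45.4
-0.015 0.001 -0.029 -0.008 0.001 0.005
-0.040 0.001 -0.008 -0.008 0.001 0.005
-0.053 0.002 0.003 -0.008 0.001 0.005
```

move_arm(rows="-0.008 0 0.006 0 0 0 1;-0.016 0 0.013 0 0 0.005 1;-0.022 0 0.018 0 0 0.005 1;-0.022 0 0.018 0 0 0.005 1")

```text
clock: 25.77
eef_pos: [636.3, -103.3, 105.7]
tool_rot: [-3.136, -0.871, 1.58]
force: [0.1, -0.4, -1.6]
width: 45.8
gripper_force: 61.8
```

move_arm(rows="-0.003 0 0.0025 0 0 0 1;-0.006 0 0.005 0 0 0 1;-0.006 0 0.005 0 0 0 1")

```text
clock: 26.02
eef_pos: [636.2, -104.2, 102.4]
tool_rot: [-3.135, -0.873, 1.576]
force: [0.4, -0.6, -1.3]
width: 45.6
gripper_force: 61.8
```

move_arm(rows="-0.003 0 0.0025 0 0 0 1;-0.005 0 0.004 0 0 0 1;-0.005 0 0.004 0 0 0 1")

```text
clock: 26.27
eef_pos: [636.3, -104.3, 100.4]
tool_rot: [-3.135, -0.875, 1.575]
force: [1.3, -0.3, -2.0]
width: 45.3
gripper_force: 62.0
```

move_arm(rows="-0.003 0 0.0025 0 0 0 1;-0.005 0 0.004 0 0 0 1;-0.005 0 0.004 0 0 0 1")

```text
clock: 26.52
eef_pos: [636.4, -104.0, 100.2]
tool_rot: [-3.136, -0.876, 1.577]
force: [-2.8, -1.7, 5.1]
width: 45.2
gripper_force: 62.6
```

move_arm(rows="-0.003 0 0.0025 0 0 0 1;-0.005 0 0.004 0 0 0 1;-0.005 0 0.004 0 0 0 1")

```text
clock: 26.77
eef_pos: [636.7, -103.7, 100.1]
tool_rot: [-3.138, -0.878, 1.578]
force: [-3.2, -1.4, 9.6]
width: 45.4
gripper_force: 63.1
```

move_arm(rows="0.006 0 -0.005 0 0 0 1;0.006 0 -0.005 0 0 0 -0.6;0.006 0 -0.005 0 0 0 -0.6;0.006 0 -0.005 0 0 0 -0.6;0.006 0 -0.005 0 0 0 -0.6;0.006 0 -0.08 0 0 0 -0.6;0 0 -0.2 0 0 0 -0.6;0 0 -0.3 0 0 0 -0.6;0 0 -0.4 0 0 0 -0.6;0.1 0 -0.5 0 0 0 -0.6;0.25 0 -0.5 0 0 0 -0.6;0.3 0 -0.5 0 0 0 -0.6")

```text
clock: 27.77
eef_pos: [638.8, -159.4, 267.6]
tool_rot: [3.14, -0.877, 1.582]
force: [0.6, 0.9, 2.5]
width: 68.5
gripper_force: 0.0
```

Run:
```python
from h import *
print(pose()[0],np.round(read_state()["qpos"],2))
d,o=bottles()
for a in o: print(a[0],a[1].round(0))
for r in pairs(): print(*r)
plan(649,-270,-79.5,hz=31)
print(); plan(540,-264,-84.8,hz=31)
```

```text
[ 638.75751269 -159.39779656  267.59038584] [ 1.    1.16 -1.2   1.2   0.16  1.41  0.09]
65 [ 650. -296.   88.]
68 [ 635. -103.   88.]
15 [ 621. -250.   88.]
67 [ 534. -112.   88.]
66 [ 537. -289.   88.]
50 [ 534. -239.   88.]
68 [ 439. -105.   88.]
[ 535.6 -265.6] 70.2 49.0 -85.9
over   [ 661. -334.  250.] -0.419 0.067 -0.416 0.076 -0.112 -0.075
pre    [ 660. -329.  154.] -0.193 -0.000 0.256 0.000 0.000 0.000
grasp  [ 649. -272.   85.] 0.000 -0.000 0.300 0.000 0.000 0.000
lift   [ 649. -272.  112.] 0.058 0.000 -0.069 0.000 0.000 0.000
turn   [ 650. -283.  113.] -0.026 -0.004 -0.026 0.011 -0.997 0.129
place  [ 650. -283.   93.] 0.051 0.000 0.043 0.000 0.000 0.000
back   [ 650. -216.  149.] -0.000 0.000 -0.293 0.000 0.000 0.000

over   [ 546. -329.  250.] -0.404 -0.316 -0.398 0.034 -0.112 -0.033
pre    [ 545. -323.  154.] -0.193 0.000 0.256 0.000 0.000 0.000
grasp  [ 540. -266.   85.] -0.000 -0.000 0.300 0.000 0.000 0.000
lift   [ 540. -266.  112.] 0.058 0.000 -0.069 0.000 0.000 0.000
turn   [ 541. -277.  113.] -0.027 -0.002 -0.027 0.006 -0.999 0.064
place  [ 541. -277.   93.] 0.051 0.000 0.043 0.000 0.000 0.000
back   [ 541. -210.  149.] -0.000 0.000 -0.293 0.000 0.000 0.000
```

move_arm(rows="-0.05 -0.05 -0.1 0 0 0 -0.6;-0.12 -0.12 -0.2 0.01 -0.04 -0.01 -0.6;-0.2 -0.2 -0.28 0.03 -0.08 -0.02 -0.6;-0.28 -0.27 -0.35 0.034 -0.112 -0.033 -0.6;-0.36 -0.316 -0.4 0.034 -0.112 -0.033 -0.6;-0.404 -0.316 -0.4 0.034 -0.112 -0.033 -0.6;-0.404 -0.316 -0.4 0.034 -0.112 -0.033 -0.6;-0.404 -0.316 -0.4 0.034 -0.112 -0.033 -0.6")

```text
clock: 28.53
eef_pos: [544.0, -331.9, 244.2]
tool_rot: [-3.131, -0.702, 1.649]
force: [0.8, 1.0, 0.9]
width: 68.4
gripper_force: 0.0
```

Run:
```python
from h import *
print(pose()[0],np.round(read_state()["qpos"],2))
for r in pairs(): print(*r)
plan(540,-264,-85.3,hz=31)
d=wcam(); im=cv2.resize(d["img"][:,:,::-1],None,fx=1.5625,fy=1.5625)
u0=np.array([np.cos(np.radians(-85.3)),np.sin(np.radians(-85.3)),0])
for t in (-31,31,59):
    u=wproj(d,np.array([540,-264,83])+t*u0)[0]*1.5625; cv2.circle(im,tuple(u.astype(int)),4,(255,0,255),1)
cv2.imwrite("pics/w6.png",im)
```

```text
[ 544.01956188 -331.9257887   244.21330229] [ 1.15  1.14 -1.14  1.1   0.32  1.64  0.3 ]
[ 645.6 -272.4] 70.0 49.6 -79.0
[ 535. -266.] 70.6 48.4 -85.1
over   [ 545. -329.  250.] 0.015 0.003 -0.007 -0.005 -0.002 -0.000
pre    [ 545. -324.  154.] -0.193 -0.000 0.256 0.000 0.000 0.000
grasp  [ 540. -266.   85.] 0.000 0.000 0.300 0.000 0.000 0.000
lift   [ 540. -266.  112.] 0.058 0.000 -0.069 0.000 0.000 0.000
turn   [ 541. -277.  113.] -0.027 -0.002 -0.027 0.005 -0.999 0.058
place  [ 541. -277.   93.] 0.051 0.000 0.043 0.000 0.000 0.000
back   [ 541. -210.  149.] -0.000 0.000 -0.293 0.000 0.000 0.000
```

View pics/w6.png

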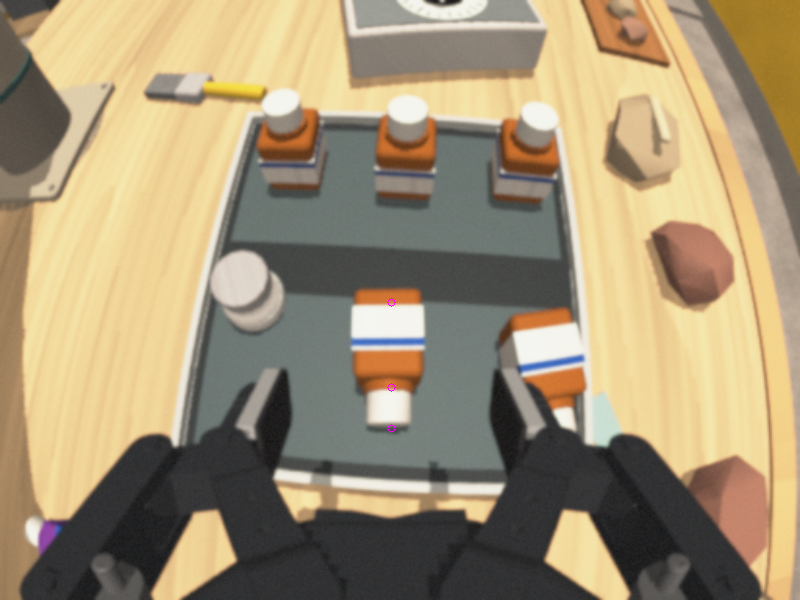

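All three +y bottles stand at about (285,140), (405,150) and (525,155), and the jar stands at (247,290). The target bottle matches its markers. For this row I'll use a steeper final tilt to keep clear of the standing bottles.

Run:
```python
from h import *
plan(539,-264,-85.3,hz=31,a=47,to=(540,-288))
```

```text
over   [ 545. -337.  242.] -0.024 -0.002 -0.004 -0.005 0.076 0.000
pre    [ 544. -331.  147.] -0.219 0.000 0.231 0.000 0.000 0.000
grasp  [ 539. -265.   86.] -0.000 -0.000 0.300 0.000 0.000 0.000
lift   [ 539. -265.  113.] 0.066 0.000 -0.061 0.000 0.000 0.000
turn   [ 540. -293.  112.] -0.065 -0.005 -0.068 -0.002 -0.999 0.058
place  [ 540. -293.   92.] 0.045 0.000 0.049 0.000 0.000 0.000
back   [ 540. -233.  157.] 0.000 0.000 -0.293 0.000 0.000 0.000
```

move_arm(rows="-0.024 -0.002 -0.004 0 0.076 0 -0.6;-0.024 -0.002 -0.004 0 0.076 0 -0.6;-0.024 -0.002 -0.004 0 0.076 0 -0.6")

```text
clock: 28.88
eef_pos: [544.5, -338.3, 240.4]
tool_rot: [-3.131, -0.819, 1.647]
force: [-0.7, 0.9, 1.0]
width: 68.6
gripper_force: 0.0
```

move_arm(rows="-0.11 0 0.12 0 0 0 -0.6;-0.2 0 0.22 0 0 0 -0.6;-0.219 0 0.31 0 0 0 -0.6;-0.219 0 0.38 0 0 0 -0.6;-0.219 0 0.44 0 0 0 -0.6;-0.219 0 0.49 0 0 0 -0.6;-0.219 0 0.525 0 0 0 -0.6;-0.219 0 0.53 0 0 0 -0.6;-0.219 0 0.53 0 0 0 1;-0.219 0 0.53 0 0 0 1;-0.219 0 0.53 0 0 0 1;-0.219 0 0.53 0 0 0 1")

```text
clock: 29.88
eef_pos: [538.3, -268.8, 87.4]
tool_rot: [-3.136, -0.817, 1.65]
force: [-0.2, -2.3, 4.4]
width: 45.3
gripper_force: 61.9
```

move_arm(rows="0.03 0 -0.03 0 0 0 1;0.066 0 -0.061 0 0 0 1;0.066 0 -0.065 0 -0.05 0 1;0.055 0 -0.075 0 -0.12 0.01 1;0.055 0 -0.08 0 -0.2 0.015 1;0.05 0 -0.085 0 -0.27 0.02 1;0.05 0 -0.09 0 -0.35 0.02 1;0.045 0 -0.095 0 -0.42 0.025 1;0.04 0 -0.1 0 -0.5 0.03 1;0.04 0 -0.1 0 -0.5 0.03 1")

```text
clock: 30.72
eef_pos: [540.6, -274.8, 119.3]
tool_rot: [-3.121, -0.029, 1.623]
force: [-0.0, 1.8, -1.4]
width: 45.5
gripper_force: 62.1
```

Run:
```python
from h import *
fin(540,-288,(118,108),s=-1,a=47)
```

```text
[ 540.6 -274.8  119.3] [ 0.91  0.88 -0.85  1.71  0.76  0.95 -0.18] 45.5
-0.063 -0.005 0.022 -0.000 -0.496 0.037
-0.064 -0.004 0.055 -0.000 -0.496 0.037
```

move_arm(rows="-0.01 0 0 0 -0.07 0 1;-0.02 0 0 0 -0.14 0.01 1;-0.03 0 0.005 0 -0.21 0.01 1;-0.04 0 0.01 0 -0.28 0.02 1;-0.05 -0.003 0.015 0 -0.35 0.03 1;-0.06 -0.005 0.02 0 -0.42 0.035 1;-0.063 -0.005 0.02 0 -0.495 0.037 1;-0.063 -0.005 0.02 0 -0.495 0.037 1;-0.063 -0.005 0.02 0 -0.495 0.037 1")

```text
clock: 31.47
eef_pos: [538.6, -297.9, 107.3]
tool_rot: [-3.131, 0.742, 1.57]
force: [-0.2, -0.9, -0.9]
width: 45.5
gripper_force: 62.0
```

Run:
```python
from h import *
fin(540,-288,(118,108,103),s=-1,a=47)
```

```text
[ 538.6 -297.9  107.3] [ 0.32  0.86 -0.37  1.95  1.39  1.05 -1.11] 45.5
-0.000 0.004 -0.022 -0.007 -0.005 -0.000
0.023 0.005 0.003 -0.007 -0.005 -0.000
0.034 0.005 0.015 -0.007 -0.005 -0.000
```

move_arm(rows="0.004 0 0.004 -0.005 -0.005 0 1;0.009 0 0.009 -0.005 -0.005 0 1;0.009 0 0.009 -0.005 -0.005 0 1")

```text
clock: 31.72
eef_pos: [537.0, -302.3, 105.1]
tool_rot: [3.139, 0.754, 1.56]
force: [-0.1, 0.1, -1.5]
width: 45.4
gripper_force: 62.0
```

move_arm(rows="0.004 0 0.004 0 0 0 1;0.006 0 0.006 0 0 0 1;0.006 0 0.006 0 0 0 1")

```text
clock: 31.97
eef_pos: [537.6, -300.8, 102.3]
tool_rot: [3.14, 0.754, 1.563]
force: [-0.8, 0.4, -0.9]
width: 45.3
gripper_force: 62.0
```

move_arm(rows="0.004 0 0.004 0 0 0 1;0.005 0 0.005 0 0 0 1;0.005 0 0.005 0 0 0 1")

```text
clock: 32.22
eef_pos: [537.9, -299.9, 100.1]
tool_rot: [3.14, 0.754, 1.565]
force: [0.3, 0.2, -1.6]
width: 45.3
gripper_force: 62.0
```

move_arm(rows="0.003 0 0.003 0 0 0 1;0.005 0 0.005 0 0 0 1;0.005 0 0.005 0 0 0 1")

```text
clock: 32.47
eef_pos: [538.1, -299.8, 98.1]
tool_rot: [3.14, 0.755, 1.565]
force: [0.8, 0.3, -1.6]
width: 45.0
gripper_force: 62.2
```

move_arm(rows="0.003 0 0.003 0 0 0 1;0.005 0 0.005 0 0 0 1;0.005 0 0.005 0 0 0 1")

```text
clock: 32.72
eef_pos: [538.1, -299.9, 98.0]
tool_rot: [3.139, 0.758, 1.564]
force: [-3.7, 4.9, 12.2]
width: 45.5
gripper_force: 63.6
```

move_arm(rows="0.003 0 0.003 0 0 0 1;0.004 0 0.004 0 0 0 1;0.004 0 0.004 0 0 0 1")

```text
clock: 32.97
eef_pos: [538.0, -299.9, 98.0]
tool_rot: [3.138, 0.76, 1.563]
force: [-7.4, 8.2, 22.5]
width: 45.3
gripper_force: 64.8
```

move_arm(rows="-0.008 0 -0.008 0 0 0 1;-0.008 0 -0.008 0 0 0 -0.6;-0.008 0 -0.008 0 0 0 -0.6;-0.008 0 -0.008 0 0 0 -0.6;-0.008 0 -0.008 0 0 0 -0.6;-0.008 0 -0.08 0 0 0 -0.6;-0.008 0 -0.16 0 0 0 -0.6;-0.02 0 -0.25 0 0 0 -0.6;-0.1 0 -0.33 0 0 0 -0.6;-0.2 0 -0.4 0 0 0 -0.6;-0.28 0 -0.4 0 0 0 -0.6;-0.3 0 -0.4 0 0 0 -0.6")

```text
clock: 33.97
eef_pos: [538.5, -286.0, 247.2]
tool_rot: [3.133, 0.758, 1.557]
force: [0.2, -0.1, -0.2]
width: 68.4
gripper_force: 0.0
```

Run:
```python
from h import *
print(pose()[0],np.round(read_state()["qpos"],2))
d,o=bottles()
for a in o: print(a[0],a[1].round(0))
for r in pairs(): print(*r)
plan(649,-270,-79.3,hz=31,a=47,to=(646,-288))
```

```text
[ 538.48626466 -285.97713485  247.2348963 ] [ 0.34  0.63 -0.44  1.9   1.19  1.15 -0.85]
45 [ 653. -298.   88.]
21 [ 527. -323.   88.]
over   [ 663. -342.  242.] -0.131 0.419 0.133 0.006 1.000 -0.138
pre    [ 661. -336.  147.] -0.219 -0.000 0.231 0.000 0.000 0.000
grasp  [ 649. -271.   86.] -0.000 -0.000 0.300 0.000 0.000 0.000
lift   [ 649. -271.  113.] 0.066 -0.000 -0.061 0.000 0.000 0.000
turn   [ 646. -293.  112.] -0.049 -0.024 -0.051 -0.005 -0.997 0.132
place  [ 646. -293.   92.] 0.045 0.000 0.049 0.000 0.000 0.000
back   [ 646. -233.  157.] 0.000 0.000 -0.293 0.000 0.000 0.000
```

move_arm(rows="-0.1 0.05 -0.05 0 0.02 0 -0.6;-0.15 0.15 -0.05 0 0.1 -0.01 -0.6;-0.15 0.27 0 0 0.18 -0.02 -0.6;-0.15 0.38 0.06 0 0.26 -0.03 -0.6;-0.15 0.42 0.1 0 0.34 -0.05 -0.6;-0.13 0.42 0.13 0 0.42 -0.06 -0.6;-0.13 0.42 0.13 0 0.5 -0.07 -0.6;-0.13 0.42 0.13 0 0.58 -0.08 -0.6;-0.13 0.42 0.13 0 0.66 -0.09 -0.6;-0.13 0.42 0.13 0 0.74 -0.1 -0.6;-0.13 0.42 0.13 0.005 0.82 -0.12 -0.6;-0.13 0.42 0.13 0.005 0.9 -0.13 -0.6")

```text
clock: 35.07
eef_pos: [663.1, -339.0, 240.3]
tool_rot: [-3.119, -0.632, 1.735]
force: [0.8, -0.0, 1.1]
width: 68.3
gripper_force: 0.0
```

Run:
```python
from h import *
print(pose()[0],np.round(read_state()["qpos"],2))
d,o=bottles()
for a in o: print(a[0],a[1].round(0))
for r in pairs(): print(*r)
plan(649,-270,-79.3,hz=31,a=47,to=(646,-288))
```

```text
[ 663.10046269 -339.02270963  240.26852501] [ 0.81  1.2  -0.89  0.6   0.26  1.86  0.46]
65 [ 649. -296.   88.]
56 [ 639. -246.   88.]
64 [ 635. -103.   88.]
62 [ 534. -111.   88.]
79 [ 534. -302.   88.]
71 [ 438. -105.   88.]
[ 644.4 -272.7] 70.0 52.2 -78.7
over   [ 663. -342.  242.] 0.024 0.000 -0.031 -0.006 0.120 -0.019
pre    [ 661. -336.  147.] -0.219 -0.000 0.231 0.000 0.000 0.000
grasp  [ 649. -271.   86.] -0.000 -0.000 0.300 0.000 0.000 0.000
lift   [ 649. -271.  113.] 0.066 -0.000 -0.061 0.000 0.000 0.000
turn   [ 646. -293.  112.] -0.049 -0.024 -0.051 -0.005 -0.997 0.132
place  [ 646. -293.   92.] 0.045 0.000 0.049 0.000 0.000 0.000
back   [ 646. -233.  157.] 0.000 0.000 -0.293 0.000 0.000 0.000
```

Run:
```python
from h import *
plan(649,-270,-79.3,hz=31,a=40,to=(646,-290))
```

```text
over   [ 661. -334.  250.] 0.060 -0.001 -0.036 -0.007 0.042 -0.019
pre    [ 660. -329.  154.] -0.193 -0.000 0.256 0.000 0.000 0.000
grasp  [ 649. -272.   85.] 0.000 -0.000 0.300 0.000 0.000 0.000
lift   [ 649. -272.  112.] 0.058 0.000 -0.069 0.000 0.000 0.000
turn   [ 646. -296.  113.] -0.057 -0.026 -0.052 0.012 -0.997 0.132
place  [ 646. -296.   93.] 0.051 0.000 0.043 0.000 0.000 0.000
back   [ 646. -229.  149.] -0.000 0.000 -0.293 0.000 0.000 0.000
```

move_arm(rows="0.03 0 -0.015 -0.005 0.042 -0.019 -0.6;0.03 0 -0.015 -0.007 0.042 -0.019 -0.6;0.03 0 -0.015 -0.007 0.042 -0.019 -0.6;0.03 0 -0.015 -0.007 0.042 -0.019 -0.6")

```text
clock: 35.5
eef_pos: [663.2, -332.9, 251.6]
tool_rot: [3.13, -0.686, 1.774]
force: [-0.5, 0.2, 0.2]
width: 68.6
gripper_force: 0.0
```

Run:
```python
from h import *
print(pose()[0],np.round(read_state()["qpos"],2))
p,q=pose(); u=np.array([np.cos(np.radians(-79.3)),np.sin(np.radians(-79.3)),0]);a=np.radians(40);d0=-np.sin(a)*u-np.array([0,0,np.cos(a)])
G=np.array([649,-270,91])+7*u; rel((G-82*d0,frame(u,d0)),(G+8*d0,frame(u,d0)))
```

```text
[ 663.19769539 -332.9487874   251.60540513] [ 0.81  1.22 -0.91  0.56  0.23  1.91  0.48]
-0.194 -0.010 0.262 0.001 0.007 0.008
-0.191 -0.011 0.562 0.001 0.007 0.008
```

move_arm(rows="-0.1 -0.01 0.12 0 0.007 0.008 -0.6;-0.19 -0.01 0.25 0 0.007 0.008 -0.6;-0.191 -0.01 0.34 0 0.007 0.008 -0.6;-0.191 -0.01 0.41 0 0.007 0.008 -0.6;-0.191 -0.011 0.47 0 0.007 0.008 -0.6;-0.191 -0.011 0.52 0 0.007 0.008 -0.6;-0.191 -0.011 0.555 0 0.007 0.008 -0.6;-0.191 -0.011 0.56 0 0.007 0.008 -0.6;-0.191 -0.011 0.56 0 0.007 0.008 1;-0.191 -0.011 0.56 0 0.007 0.008 1;-0.191 -0.011 0.56 0 0.007 0.008 1;-0.191 -0.011 0.56 0 0.007 0.008 1")

```text
clock: 36.5
eef_pos: [649.6, -274.0, 86.2]
tool_rot: [3.138, -0.699, 1.756]
force: [-0.7, -1.7, 4.5]
width: 45.7
gripper_force: 61.9
```

move_arm(rows="0.03 0 -0.03 0 0 0 1;0.06 0 -0.07 0 0 0 1;0.06 0 -0.075 0 -0.05 0 1;0.055 0 -0.08 0 -0.12 0.01 1;0.05 0 -0.085 0 -0.2 0.02 1;0.05 0 -0.09 0 -0.27 0.03 1;0.045 0 -0.095 0 -0.35 0.04 1;0.04 0 -0.095 0.005 -0.42 0.05 1;0.035 0 -0.1 0.005 -0.5 0.065 1;0.035 0 -0.1 0.005 -0.5 0.065 1")

```text
clock: 37.33
eef_pos: [653.2, -275.6, 117.5]
tool_rot: [-3.109, 0.087, 1.675]
force: [0.3, 3.0, -1.3]
width: 45.0
gripper_force: 62.2
```

Run:
```python
from h import *
fin(646,-290,(120,110),s=-1,a=40)
```

```text
[ 653.2 -275.6  117.5] [ 0.62  0.91 -0.59  1.44  0.67  1.   -0.07] 45.0
-0.064 -0.031 0.016 0.012 -0.498 0.069
-0.062 -0.029 0.049 0.012 -0.498 0.069
```

move_arm(rows="-0.01 0 0 0 -0.07 0.01 1;-0.02 -0.01 0 0 -0.14 0.02 1;-0.03 -0.015 0 0 -0.21 0.03 1;-0.04 -0.02 0.005 0.005 -0.28 0.04 1;-0.05 -0.025 0.01 0.01 -0.35 0.05 1;-0.06 -0.03 0.015 0.012 -0.42 0.06 1;-0.064 -0.03 0.015 0.012 -0.498 0.069 1;-0.064 -0.03 0.015 0.012 -0.498 0.069 1;-0.064 -0.03 0.015 0.012 -0.498 0.069 1;-0.064 -0.03 0.015 0.012 -0.498 0.069 1")

```text
clock: 38.17
eef_pos: [644.1, -305.6, 112.4]
tool_rot: [-3.137, 0.87, 1.562]
force: [-0.6, -1.0, -1.3]
width: 45.5
gripper_force: 62.4
```

Run:
```python
from h import *
fin(646,-290,(112,107,102),s=-1,a=40)
```

```text
[ 644.1 -305.6  112.4] [ 0.07  0.96 -0.07  1.66  1.22  1.02 -0.93] 45.5
0.034 0.006 -0.012 -0.007 -0.002 -0.004
0.047 0.006 -0.001 -0.007 -0.002 -0.004
0.060 0.006 0.009 -0.007 -0.002 -0.004
```

move_arm(rows="0.008 0 0.006 -0.005 0 -0.004 1;0.016 0 0.013 -0.007 0 -0.004 1;0.023 0 0.019 -0.007 0 -0.004 1;0.023 0 0.019 -0.007 0 -0.004 1")

```text
clock: 38.5
eef_pos: [643.1, -305.7, 102.7]
tool_rot: [-3.139, 0.871, 1.572]
force: [-0.3, 1.0, -2.2]
width: 45.5
gripper_force: 62.4
```

move_arm(rows="0.004 0 0.003 0 0 0 1;0.006 0 0.005 0 0 0 1;0.006 0 0.005 0 0 0 1")

```text
clock: 38.75
eef_pos: [643.8, -304.4, 100.3]
tool_rot: [-3.139, 0.872, 1.575]
force: [-0.1, 0.7, -2.1]
width: 45.2
gripper_force: 62.4
```

move_arm(rows="0.004 0 0.003 0 0 0 1;0.005 0 0.004 0 0 0 1;0.005 0 0.004 0 0 0 1")

```text
clock: 39.0
eef_pos: [643.9, -304.2, 98.4]
tool_rot: [-3.139, 0.872, 1.575]
force: [0.6, -0.3, -2.4]
width: 45.1
gripper_force: 62.4
```

move_arm(rows="0.003 0 0.002 0 0 0 1;0.005 0 0.004 0 0 0 1;0.005 0 0.004 0 0 0 1")

```text
clock: 39.25
eef_pos: [644.0, -304.3, 96.7]
tool_rot: [-3.139, 0.872, 1.575]
force: [0.5, -0.5, -2.6]
width: 44.9
gripper_force: 62.4
```

move_arm(rows="0.003 0 0.002 0 0 0 1;0.005 0 0.004 0 0 0 1;0.005 0 0.004 0 0 0 1")

```text
clock: 39.5
eef_pos: [644.2, -304.6, 96.6]
tool_rot: [-3.141, 0.875, 1.573]
force: [-1.9, 3.3, 6.3]
width: 45.2
gripper_force: 63.3
```

move_arm(rows="-0.004 0 -0.003 0 0 0 1;-0.004 0 -0.003 0 0 0 -0.6;-0.004 0 -0.003 0 0 0 -0.6;-0.004 0 -0.003 0 0 0 -0.6;-0.004 0 -0.003 0 0 0 -0.6;-0.004 0 -0.08 0 0 0 -0.6;-0.004 0 -0.16 0 0 0 -0.6;-0.02 0 -0.25 0 0 0 -0.6;-0.12 0 -0.33 0 0 0 -0.6;-0.24 0 -0.4 0 0 0 -0.6;-0.36 0 -0.4 0 0 0 -0.6;-0.45 0 -0.4 0 0 0 -0.6")

```text
clock: 40.5
eef_pos: [645.0, -300.1, 279.2]
tool_rot: [3.138, 0.874, 1.571]
force: [0.2, -1.8, 0.3]
width: 68.5
gripper_force: 0.0
```

Run:
```python
from h import *
print(pose()[0],np.round(read_state()["qpos"],2))
rel(([560,-100,400],down(1.6)))
p,q=np.array([560,-100,400]),down(1.6)
P,Q=np.array([563,176,300]),down(1.62)
print(q.inv().apply(P-p)/300,(q.inv()*Q).as_rotvec()/(np.pi/2))
```

```text
[ 644.98930428 -300.10693363  279.18588721] [ 0.09  0.72 -0.12  1.61  1.1   1.16 -0.65]
0.120 -0.280 -0.771 -0.006 0.556 -0.016
[0.91931572 0.0368593  0.33333333] [ 0.00000000e+00  1.55926873e-18 -1.27323954e-02]
```

move_arm(rows="0 -0.05 -0.15 0 0.05 0 -0.6;0.02 -0.1 -0.28 0 0.12 0 -0.6;0.06 -0.18 -0.4 0 0.2 0 -0.6;0.1 -0.24 -0.52 0 0.27 0 -0.6;0.12 -0.28 -0.64 0 0.35 0 -0.6;0.12 -0.28 -0.77 0 0.42 0 -0.6;0.12 -0.28 -0.77 0 0.5 -0.01 -0.6;0.12 -0.28 -0.77 -0.006 0.556 -0.016 -0.6;0.12 -0.28 -0.77 -0.006 0.556 -0.016 -0.6")

```text
clock: 41.25
eef_pos: [559.6, -105.2, 397.1]
tool_rot: [-3.139, -0.0, 1.59]
force: [-0.9, -1.6, -0.8]
width: 68.3
gripper_force: 0.0
```

move_arm(rows="0.15 0 0 0 0 0 -0.6;0.3 0 0 0 0 0 -0.6;0.44 0.02 0.05 0 0 0 -0.6;0.58 0.03 0.1 0 0 -0.01 -0.6;0.72 0.03 0.2 0 0 -0.01 -0.6;0.84 0.037 0.28 0 0 -0.01 -0.6;0.92 0.037 0.33 0 0 -0.01 -0.6;0.92 0.037 0.33 0 0 -0.01 -0.6;0.92 0.037 0.33 0 0 -0.01 -0.6")

```text
clock: 42.0
eef_pos: [560.0, 181.1, 295.1]
tool_rot: [-3.133, -0.001, 1.622]
force: [0.2, -0.3, -0.2]
width: 68.6
gripper_force: 0.0
```

Run:
```python
from h import *
print(pose()[0],read_state()["tool_rot"],np.round(read_state()["qpos"],2))
d,o=bottles()
for a in o: print(a[0],a[1].round(0),a[2].min(0),a[2].max(0))
w=wcam(); import pickle; pickle.dump(w,open("w7.pkl","wb"))
L=cv2.resize(d["img"][110:230,230:350,::-1],None,fx=3.3,fy=3.3,interpolation=cv2.INTER_CUBIC)
W=cv2.resize(w["img"][0:384,60:450,::-1],(402,396),interpolation=cv2.INTER_CUBIC)
cv2.imwrite("pics/c7.png",np.hstack([L,W])); print(W.shape,L.shape, 402/390,396/384)
```

```text
[559.99033717 181.10106524 295.14935016] [-3.13310387e+00 -6.09805400e-04  1.62238188e+00] [-0.04  0.53 -0.51  1.61  0.28  1.08 -0.57]
78 [ 642. -305.   88.] [314 127] [326 139]
66 [ 635. -103.   88.] [253 130] [265 143]
71 [ 533. -111.   88.] [256 159] [268 172]
78 [ 534. -302.   88.] [314 158] [327 170]
75 [ 438. -105.   88.] [255 188] [268 201]
(396, 402, 3) (396, 396, 3) 1.0307692307692307 1.03125
```

View pics/c7.png

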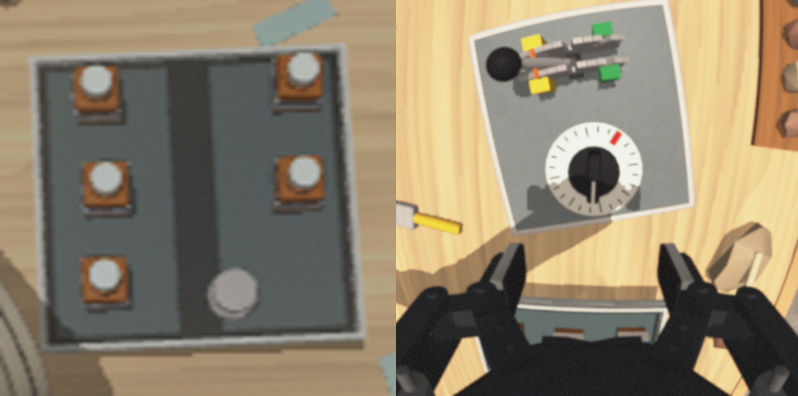

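All five bottles and the jar stand upright (left panel). In the right panel the lever is at the yellow tags, the dial is centred at (594,169), the clip is at (616,138) and the pointer line runs down to (593,205). I'll compute the dial geometry now.

```bash
cat >> h.py <<'E'
def dial(w,c0=(561,174),zc=81):
    im=w["img"].astype(int); hsv=cv2.cvtColor(w["img"],cv2.COLOR_RGB2HSV)
    uv=np.array([[u,v] for v in range(384) for u in range(512)])
    P=wback(w,uv,zc); near=np.hypot(P[:,0]-c0[0],P[:,1]-c0[1])<65
    white=(im.min(2)>175).ravel()&near
    h=cv2.convexHull(uv[white].astype(np.float32)); e=cv2.fitEllipse(h); c=wback(w,e[0],zc)[0]
    red=(((hsv[...,0]<8)|(hsv[...,0]>170))&(hsv[...,1]>140)&(hsv[...,2]>100)).ravel()&near
    r=wback(w,uv[red].mean(0),87)[0]
    print("scale centre",c.round(1),"axes px",np.round(e[1],1),"clip",r.round(1),"angle",np.degrees(np.arctan2(r[1]-c[1],r[0]-c[0])).round(1),red.sum())
    return c
def polar(w,c,z,rs):
    "dark/bright profile: angle of brightest direction at radius rs, height z"
    g=w["img"].min(2).astype(np.float32); a=np.radians(np.arange(0,360,2)); s=0
    for r in rs:
        q=wproj(w,np.c_[c[0]+r*np.cos(a),c[1]+r*np.sin(a),0*a+z]).astype(np.float32)
        s=s+cv2.remap(g,q[:,:1],q[:,1:],cv2.INTER_LINEAR)[:,0]
    return np.degrees(a),s/len(rs)
E
python3 - <<'E'
from h import *
import pickle; w=pickle.load(open("w7.pkl","rb"))
c=dial(w)
P=wback(w,[[60+197/1.0308,205/1.03125]],92); print(P, np.degrees(np.arctan2(P[0,1]-c[1],P[0,0]-c[0])))
for z,rs in ((120,(10,15,20,24)),(92,(20,24,28))):
    a,s=polar(w,c,z,rs); i=np.argsort(-s)[:5]; print(z,a[i].astype(int),s[i].round(0),s.mean().round(0))
E
```

```text
scale centre [563.8 173.2  81. ] axes px [93.6 97.2] clip [585.9 213.8  87. ] angle 61.5 51
[[564.87274584 135.31152375  92.        ]] -88.42595428587346
120 [268 270 266 272 264] [136. 136. 125. 124. 110.] 56.0
92 [270 268 272 274 266] [137. 128. 127. 109. 105.] 52.0
```

Run:
```python
from h import *
Q=down(np.radians(89.5)); rel(([563,173.5,160],Q),([563,173.5,112],Q))
```

```text
-0.009 0.003 0.458 -0.002 0.001 0.034
-0.009 0.003 0.618 -0.002 0.001 0.034
```

move_arm(rows="-0.009 0.003 0.12 0 0 0.034 -0.4;-0.009 0.003 0.25 0 0 0.034 -0.4;-0.009 0.003 0.36 0 0 0.034 -0.4;-0.009 0.003 0.44 0 0 0.034 -0.4;-0.009 0.003 0.51 0 0 0.034 -0.4;-0.009 0.003 0.56 0 0 0.034 -0.4;-0.009 0.003 0.6 0 0 0.034 -0.4;-0.009 0.003 0.618 0 0 0.034 -0.4;-0.009 0.003 0.618 0 0 0.034 1;-0.009 0.003 0.618 0 0 0.034 1;-0.009 0.003 0.618 0 0 0.034 1;-0.009 0.003 0.618 0 0 0.034 1")

```text
clock: 43.1
eef_pos: [562.5, 174.8, 113.7]
tool_rot: [-3.137, -0.001, 1.561]
force: [-1.7, -3.2, 16.7]
width: 12.8
gripper_force: 61.7
```

move_arm(rows="0 0 0 0 0 0 1;0 0 0 0 0 0 1;0 0 0 0 0 0 1")

```text
clock: 43.35
eef_pos: [562.6, 174.7, 113.8]
tool_rot: [-3.138, -0.001, 1.561]
force: [-3.9, -0.8, 5.9]
width: 12.8
gripper_force: 59.6
```

move_arm(rows="0 0 0 0 0 -0.04 1;0 0 0 0 0 -0.11 1;0 0 0 0 0 -0.18 1;0 0 0 0 0 -0.25 1;0 0 0 0 0 -0.32 1;0 0 0 0 0 -0.39 1;0 0 0 0 0 -0.46 1;0 0 0 0 0 -0.53 1;0 0 0 0 0 -0.6 1;0 0 0 0 0 -0.67 1;0 0 0 0 0 -0.74 1;0 0 0 0 0 -0.8 1")

```text
clock: 44.35
eef_pos: [561.6, 174.0, 113.8]
tool_rot: [-3.139, -0.005, 2.823]
force: [-6.9, -2.3, 8.8]
width: 12.8
gripper_force: 60.0
```

move_arm(rows="0 0 0 0 0 -0.07 1;0 0 0 0 0 -0.14 1;0 0 0 0 0 -0.21 1;0 0 0 0 0 -0.28 1;0 0 0 0 0 -0.35 1;0 0 0 0 0 -0.42 1;0 0 0 0 0 -0.49 1;0 0 0 0 0 -0.56 1;0 0 0 0 0 -0.63 1;0 0 0 0 0 -0.69 1;0 0 0 0 0 -0.69 1;0 0 0 0 0 -0.69 1")

```text
clock: 45.35
eef_pos: [561.8, 172.9, 113.8]
tool_rot: [3.14, -0.006, -2.382]
force: [-6.7, -4.8, 10.8]
width: 12.8
gripper_force: 60.4
```

Run:
```python
from h import *
s=read_state(); print(pose()[0],s["tool_rot"],np.round(s["qpos"],2),s["width"],s["force"])
print("turned",np.degrees(s["tool_rot"][2]-1.561)%360,"need 152")
```

```text
[561.82026985 172.90739051 113.78287827] [ 3.13977351 -0.00574564 -2.38185169] [ 0.21  0.92 -0.98  1.79  0.92  0.98  1.17] 12.83683016295688 [-6.68218367 -4.83568177 10.76317284]
turned 134.09123886707064 need 152
```

move_arm(rows="0 0 0 0 0 -0.06 1;0 0 0 0 0 -0.12 1;0 0 0 0 0 -0.17 1;0 0 0 0 0 -0.199 1;0 0 0 0 0 -0.199 1;0 0 0 0 0 -0.199 1")

```text
clock: 45.85
eef_pos: [562.1, 172.7, 113.8]
tool_rot: [3.139, -0.005, -2.07]
force: [-5.5, -5.0, 9.6]
width: 12.6
gripper_force: 60.3
```

move_arm(rows="0 0 0 0 0 0 -0.4;0 0 0 0 0 0 -0.4;0 0 0 0 0 0 -0.4;0 0 -0.1 0 0 0 -0.4;0 0 -0.22 0 0 0 -0.4;0 0 -0.35 0 0 0 -0.4;0 0 -0.48 0 0 0 -0.4;0 0 -0.6 0 0 0 -0.4;0 0 -0.6 0 0 0 -0.4;0 0 -0.6 0 0 0 -0.4")

```text
clock: 46.68
eef_pos: [564.9, 175.1, 294.8]
tool_rot: [-3.142, 0.003, -2.069]
force: [0.3, -0.9, -0.5]
width: 59.8
gripper_force: 0.0
```

Run:
```python
from h import *
print(pose()[0],read_state()["tool_rot"],np.round(read_state()["qpos"],2))
w=wcam(); import pickle; pickle.dump(w,open("w8.pkl","wb"))
for c in (dial(w),np.array([563,173.5])):
  for z,rs in ((120,(8,12,16,20,24)),(92,(27,29))):
    a,s=polar(w,c,z,rs); i=np.argsort(-s)[:6]; print(z,a[i].astype(int),s[i].round(0),s.mean().round(0))
u=wproj(w,[563,173.5,90])[0].astype(int); print(u,lever(w))
x0,y0=max(u[0]-55,0),max(u[1]-45,0)
cv2.imwrite("pics/dial2.png",cv2.resize(w["img"][y0:y0+90,x0:x0+110,::-1],None,fx=6,fy=6,interpolation=cv2.INTER_CUBIC)); print(x0,y0)
```

```text
[564.90892816 175.14870346 294.82359606] [-3.14158252e+00  3.05404024e-03 -2.06941813e+00] [ 0.3   0.74 -1.18  1.61  0.71  1.28  1.65]
scale centre [562.1 172.4  81. ] axes px [91.8 95. ] clip [585.3 214.   87. ] angle 60.8 47
120 [62 59 64 58 66 56] [224. 221. 215. 209. 192. 181.] 64.0
92 [ 62  59  64  58  66 160] [224. 217. 210. 176. 158. 120.] 88.0
120 [62 64 59 66 58 68] [224. 219. 216. 204. 197. 179.] 69.0
92 [62 64 59 66 58 34] [225. 215. 212. 175. 158. 143.] 91.0
[250 159] [(np.float64(114.32000000000001), np.float64(-0.5)), (np.float64(98.32), np.float64(-0.475)), (np.float64(69.75999999999999), np.float64(-0.525)), (np.float64(39.76000000000001), np.float64(-0.45))]
195 114
```

The pointer is at 61–62° and the clip at about 61°, so the dial is set. The lever is still at -0.50. Next I'll approach the ball to throw it to green.

Run:
```python
from h import *
rel(([484,283,260],down(3.36)))
```

```text
-0.191 0.408 0.110 0.001 -0.001 0.544
```

move_arm(rows="-0.05 0.1 0 0 0 0.07 -0.3;-0.1 0.2 0 0 0 0.14 -0.3;-0.15 0.3 0.03 0 0 0.21 -0.3;-0.19 0.4 0.07 0 0 0.28 -0.3;-0.19 0.408 0.11 0 0 0.35 -0.3;-0.19 0.408 0.11 0 0 0.42 -0.3;-0.19 0.408 0.11 0 0 0.49 -0.3;-0.19 0.408 0.11 0 0 0.544 -0.3;-0.19 0.408 0.11 0 0 0.544 -0.3;-0.19 0.408 0.11 0 0 0.544 -0.3")

```text
clock: 47.57
eef_pos: [483.0, 282.3, 258.5]
tool_rot: [3.141, -0.005, -2.921]
force: [0.4, -0.5, 0.1]
width: 55.3
gripper_force: 0.0
```

Run:
```python
from h import *
print(pose()[0],read_state()["tool_rot"],read_state()["width"],lever(wcam())[:2])
Q=down(3.36); b=np.array([535.5,294.5,80]); ax=np.array([.976,.218,0])
A=lambda t,o=-6:b+110*np.sin(t)*ax+[0,0,110*np.cos(t)+o]
rel((A(-.5,30),Q),(A(-.5),Q)); print()
q=Q
for t in np.r_[-.45:.56:.0833]: print(round(t,2),(q.inv().apply(A(t)-A(-.5))/300).round(3))
```

```text
[483.03102026 282.28430655 258.52058912] [ 3.14062774 -0.00513278 -2.92091793] 55.26058743537163 [(np.float64(83.64000000000001), np.float64(-0.5)), (np.float64(79.4), np.float64(-0.475))]
-0.004 0.001 0.174 0.001 -0.003 0.001
-0.005 0.001 0.294 0.001 -0.003 0.001

-0.45 [-0.016  0.    -0.008]
-0.37 [-0.044  0.    -0.021]
-0.28 [-0.073  0.    -0.03 ]
-0.2 [-0.103  0.    -0.038]
-0.12 [-0.133  0.    -0.042]
-0.03 [-0.164  0.    -0.045]
0.05 [-0.194  0.    -0.044]
0.13 [-0.224  0.    -0.042]
0.22 [-0.255  0.    -0.036]
0.3 [-0.284  0.    -0.029]
0.38 [-0.313  0.    -0.018]
0.47 [-0.341  0.    -0.006]
0.55 [-0.367  0.     0.009]
```

move_arm(rows="-0.004 0 0.08 0 0 0 -0.3;-0.004 0 0.15 0 0 0 -0.3;-0.004 0 0.21 0 0 0 -0.3;-0.004 0 0.26 0 0 0 -0.3;-0.004 0 0.285 0 0 0 -0.3;-0.005 0 0.294 0 0 0 -0.3;-0.005 0 0.294 0 0 0 -0.3;-0.005 0 0.294 0 0 0 1;-0.005 0 0.294 0 0 0 1;-0.005 0 0.294 0 0 0 1;-0.005 0 0.294 0 0 0 1;-0.005 0 0.294 0 0 0 1")

```text
clock: 48.62
eef_pos: [484.9, 284.3, 172.8]
tool_rot: [3.138, -0.001, -2.923]
force: [-0.8, -0.2, 6.3]
width: 26.9
gripper_force: 58.9
```

move_arm(rows="-0.008 0 -0.004 0 0 0 1;-0.016 0 -0.008 0 0 0 1;-0.03 0 -0.014 0 0 0 1;-0.044 0 -0.019 0 0 0 1;-0.058 0 -0.024 0 0 0 1;-0.073 0 -0.028 0 0 0 1;-0.088 0 -0.032 0 0 0 1;-0.103 0 -0.035 0 0 0 1;-0.118 0 -0.037 0 0 0 1;-0.133 0 -0.039 0 0 0 1;-0.148 0 -0.04 0 0 0 1;-0.164 0 -0.041 0 0 0 1")

```text
clock: 49.62
eef_pos: [533.8, 293.4, 184.1]
tool_rot: [3.14, -0.002, -2.925]
force: [0.1, 0.7, -0.4]
width: 0.4
gripper_force: 0.0
```

The grip slipped off again. I'll raise the tool, find the lever, and push the ball with closed fingers instead.

move_arm(rows="0 0 -0.1 0 0 0 1;0 0 -0.2 0 0 0 1;0.1 0 -0.3 0 0 0 1;0.2 0 -0.3 0 0 0 1;0.25 0 -0.3 0 0 0 1;0.25 0 -0.3 0 0 0 1;0.25 0 -0.3 0 0 0 1;0.25 0 -0.3 0 0 0 1")

```text
clock: 50.28
eef_pos: [461.3, 277.4, 274.2]
tool_rot: [3.14, -0.002, -2.925]
force: [0.5, -0.4, -0.4]
width: 0.4
gripper_force: 0.0
```

Run:
```python
from h import *
w=wcam(); print(pose()[0],read_state()["width"],lever(w)); dial(w)
b=np.array([535.5,294.5,80]); ax=np.array([.976,.218,0]); Q=down(3.36)
rel(*[(b+o*ax+[0,0,h],Q) for o,h in ((-95,110),(-95,99),(-79,99),(-26,99),(31,99))])
```

```text
[461.23904624 277.48233037 273.92331588] -0.1971963022161279 [(np.float64(53.36000000000002), np.float64(-0.5)), (np.float64(45.67999999999999), np.float64(-0.475)), (np.float64(39.480000000000004), np.float64(-0.525)), (np.float64(24.160000000000004), np.float64(-0.55))]
scale centre [559.3 173.1  81. ] axes px [77.6 94.4] clip [585.  214.6  87. ] angle 58.2 60
0.062 0.001 0.280 0.001 -0.002 -0.001
0.062 0.000 0.317 0.001 -0.002 -0.001
0.009 0.001 0.316 0.001 -0.002 -0.001
-0.168 0.001 0.316 0.001 -0.002 -0.001
-0.358 0.002 0.316 0.001 -0.002 -0.001
```

move_arm(rows="0.062 0 0.1 0 0 0 1;0.062 0 0.2 0 0 0 1;0.062 0 0.28 0 0 0 1;0.062 0 0.316 0 0 0 1;0.062 0 0.316 0 0 0 1;0.03 0 0.316 0 0 0 1;0.005 0 0.316 0 0 0 1;-0.025 0 0.316 0 0 0 1;-0.055 0 0.316 0 0 0 1;-0.085 0 0.316 0 0 0 1;-0.115 0 0.316 0 0 0 1;-0.145 0 0.316 0 0 0 1")

```text
clock: 51.33
eef_pos: [504.3, 287.7, 180.1]
tool_rot: [3.139, -0.0, -2.925]
force: [1.0, -0.7, -0.5]
width: -0.3
gripper_force: 0.0
```

move_arm(rows="-0.025 0 0 0 0 0 1;-0.05 0 0 0 0 0 1;-0.075 0 0 0 0 0 1;-0.1 0 0 0 0 0 1;-0.125 0 0 0 0 0 1;-0.15 0 0 0 0 0 1;-0.175 0 0 0 0 0 1;-0.195 0 0 0 0 0 1;-0.208 0 0 0 0 0 1;-0.213 0 0 0 0 0 1;-0.213 0 0 0 0 0 1")

```text
clock: 52.25
eef_pos: [563.4, 300.5, 178.3]
tool_rot: [3.14, -0.006, -2.923]
force: [-3.8, -2.0, -0.9]
width: -0.0
gripper_force: 1.9
```

move_arm(rows="0.03 0 0 0 0 0 1;0.04 0 -0.05 0 0 0 1;0.04 0 -0.15 0 0 0 1;0.1 0 -0.28 0 0 0 1;0.2 0 -0.35 0 0 0 1;0.25 0 -0.4 0 0 0 1;0.25 0 -0.4 0 0 0 1;0.25 0 -0.4 0 0 0 1;0.25 0 -0.4 0 0 0 1")

```text
clock: 53.0
eef_pos: [492.8, 284.2, 299.3]
tool_rot: [3.14, -0.001, -2.925]
force: [0.3, -0.3, -0.1]
width: -0.1
gripper_force: 0.0
```

Run:
```python
from h import *
w=wcam(); print(pose()[0],lever(w)); c=dial(w)
for z,rs in ((120,(8,12,16,20,24)),):
    a,s=polar(w,[563,173],z,rs); i=np.argsort(-s)[:5]; print(z,a[i].astype(int),s[i].round(0))
d,o=bottles()
for a in o: print(a[0],a[1].round(0))
s=cam("side")
T=cv2.resize(d["img"][110:230,115:350,::-1],(780,398),interpolation=cv2.INTER_CUBIC)[:, :]
S=s["img"][155:365,80:320,::-1]
cv2.imwrite("pics/fin.png",np.hstack([cv2.resize(S,None,fx=1.9,fy=1.9,interpolation=cv2.INTER_CUBIC),cv2.resize(w["img"][:300,100:400,::-1],(340,399))]))
```

```text
[492.66811594 284.01167203 298.61134247] [(np.float64(-29.040000000000006), np.float64(0.625)), (np.float64(-29.92), np.float64(0.65)), (np.float64(-32.76), np.float64(0.6)), (np.float64(-36.36), np.float64(0.575))]
scale centre [560.8 172.8  81. ] axes px [78.1 91.6] clip [584.9 214.4  87. ] angle 60.0 51
120 [ 62  64  59  66 320] [215. 213. 208. 205. 197.]
78 [ 642. -305.   88.]
66 [ 635. -103.   88.]
68 [ 533. -111.   88.]
72 [ 499. -292.   88.]
78 [ 438. -105.   88.]
```

View pics/fin.png

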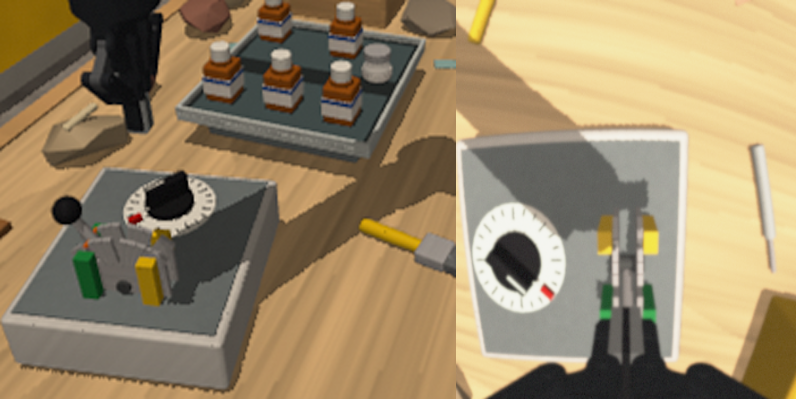

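The final view shows the ball on the green side at (67,210) in the crop and the pointer at the clip. All five bottles and the jar are upright, though one bottle was knocked about 35 mm aside and stayed standing. I'll check the lever angle from the side camera, then hand in.

Run:
```python
from h import *
s=cam("side"); b=np.array([535.5,294.5,80]); ax=np.array([.976,.218,0])
g=cv2.cvtColor(s["img"],cv2.COLOR_RGB2GRAY)[255:276,104:128]; v,u=np.where(g<45); m=np.array([104+u.mean(),255+v.mean()])
e={t:np.linalg.norm(proj(s,b+110*np.sin(t)*ax+[0,0,110*np.cos(t)])[0]-m).round(1) for t in (.3,.4,.45,.5,.55,.6)}
print(m,e)
if min(e,key=e.get) in (.45,.5,.55): print(finish_job())
```

```text
[114.95348837 265.43023256] {0.3: np.float64(9.9), 0.4: np.float64(5.3), 0.45: np.float64(3.1), 0.5: np.float64(1.1), 0.55: np.float64(1.5), 0.6: np.float64(3.5)}
the job is handed in; nothing more can be done
None
```

The job is handed in, done in the order asked: lever locked in yellow, all five bottles stood up with the jar still upright, dial pointer at the red clip (within about 1°), then lever thrown to green at about +0.5 rad; one bottle was knocked about 35 mm aside along the way but stayed standing.

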